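# Close a flask clamp and lock its bridge with a quick-release pin

## Task

Close the clamp over the denture flask: swing its hinged bridge down into the fork, then take the quick-release pin from the instrument rest, hold its button pressed in and slide the pin through the fork and the bridge's eye until its collar seats on the fork, and let the button go so that the pin is locked. The bridge is sprung and the posts stand anywhere in their slotted bolt holes, so feel for the hole and ease the pin in without forcing it, do not lean hard on the clamp, and leave the other things on the bench where they are.

Things in the scene. Friction and masses are not known exactly. Their poses are not given: they have to be found in the camera images.
- clamp: Denture flask clamp, fixed: grey base plate 260 x 116 x 12 mm carrying a bronze flask 96 x 84 x 62 mm and a dark steel yoke: fork post at x = -74 mm, hinge post at x = +74 mm. Origin: centre of the plate's underside, on the bench; z up, x from fork to hinge, y across. The yoke (posts, fork, hinge, bridge) is bolted through slotted holes and stands up to 11 mm off nominal along x, unmeasured; y, z are true.
- fork_hole (a point): Nominal centre of the fork's hole: on the clamp at x -74, y 0, z 100 mm; axes as the clamp. True hole: same y and z, x up to 11 mm off. Two upright lugs 28 mm wide (x), 9 mm thick, y = 9 to 18 and -18 to -9 mm, tops 15 mm above the hole's axis, a 13 mm hole along y through both. The bridge's eye goes between them. Free space beside the fork. The pin should press on the clamp with well under 40 N.
- hinge (a point): Nominal hinge point of the bridge (true x up to 11 mm off, as the fork); axis along the clamp's y. The bridge, a bar 16 x 16 mm whose middle line starts here, points to -x when level: at 148 mm its eye, a block 30 long, 24 high, 16 mm thick with a 13 mm hole; from 172 to 212 mm a black barrel grip 19 mm in diameter. Fingers should press on it with well under 40 N.
- bridge (a joint): Bridge angle (rad): 0 level, eye in line with the fork's holes; grows as the free end rises. Stiff hinge: it stays where left, 3 to 4 N at the grip move it. In the last 0.02 rad its spring foot meets the flask: 8 to 10 N straight down on the grip close it fully; let go, it rises again to about 0.01 rad (eye 1 to 2 mm high); the pin's tapered nose must wedge it down and the pin then drags (3 to 8 N).
- pin: Plain steel ball-lock pin, 110 mm, about 80 g, lying level in a notch of the rest; lift it straight up. Origin on its axis at the collar's seat face, x towards the nose. Shank 12 mm diameter to x = 43.5 mm, taper to 7.6 mm at the tip, x = 51.5 mm. Two locking balls at x = 39 mm stand out 3 mm (along y) and block at a hole unless the button is pressed. Collar 18 mm diameter to x = -4 mm, then the handle.
- pin_grip (a point): Middle of the pin's handle, on the axis at pin x = -44.5 mm. Neck 8 mm diameter from pin x = -4 to -36 mm, finger flange 34 mm diameter from -36 to -41, hub 20 mm to -45, button 25 mm diameter with its face at -58 mm when out, -53 mm pressed. A finger behind the flange (just above the neck) and one on the button's face, squeezed along the axis, hold the pin with its button in.
- pin_mid (a point): Point on the pin's axis at pin x = +18 mm (axes as the pin). Seated, it lies at the middle of the fork (clamp y = 0) on the hole's axis, the collar against a lug's outer face. The pin may go in from either side.
- pin_button (a joint): How far the pin's button is pressed (m): 0 out, 0.005 fully in (4 N to start, 8 N at the end). Fully in, the balls draw in flush; when it springs out they stand out again. If it cannot come out, the balls are still inside a hole.
- rest: Fixed aluminium instrument rest: base 70 x 170 x 6 mm, two cheeks 4 mm thick with three notches each, 50 mm apart; notch floors 42 mm, cheek tops 49 mm up, so what lies there has its axis 48 mm up. Origin on the bench under the seat face of a pin in the middle notch; cheeks at x = 4 and 32 mm, a low rail (top 31 mm) under the handles at x = -38 mm; x the way the pin's nose points. Pin and tools lie in any notch.
- wax_knife: Wax knife with a dark wooden handle 12 mm in diameter, about 180 mm long, in another notch of the rest. Leave it.
- carver: Steel carver, 12 mm handle, about 170 mm long, in another notch of the rest. Leave it.
- cast: Stone cast of a jaw, 62 x 66 x 31 mm, loose on the bench. Leave it.
- bowl: Black rubber mixing bowl, 116 mm across, 62 mm high. Leave it.
- wax_tin: Flat aluminium tin, 68 mm across, 26 mm high. Leave it.
- resin_jar: White jar, 56 mm across, 80 mm high. Leave it.
- spatula: Plaster spatula, 210 mm long, lying on the bench. Leave it.
There are look-alikes about, which are no part of the job. Of the things like the pin, leave any that is green; of the rest the smaller one is meant.

How it is judged:
By the outcome, as a careful person would: the job done as asked, in the order asked, and still so for the second after the job is handed in, with the robot touching nothing.
It also fails if it takes over 72 s, if anything falls off the work surface, if the arm or the gripper's body presses on something with over 40 N, if the wrist force passes 120 N, or if a joint passes its speed limit or range.

## Robot

A 6-joint arm with a two-finger parallel gripper is mounted at the origin on the work surface. World frame = base frame: x ahead of the robot, y to its left, z up, the work surface at z = 0. Lengths are in m, angles in degrees, forces in N, time in s.
With the tool pointing down it reaches from about 0.35 to 0.875 m from the base axis. Payload 4.2 kg.
Tool frame: the origin (TCP) lies on the centre line of the jaws, within the pads' length; the fingertips stand 22 mm ahead of it and the grasp point (between the pads) lies 3 mm ahead of it (r.tcp_to_tips is the distance from the TCP to the fingertips, in m); z points along the fingers, y is the line along which they close (so a half turn about z gives the same grasp; the last joint's range is limited). The gripper opens to 87 mm and grips with 3 to 60 N. Pads are 19 mm wide; open, the fingers measure 117 mm over their backs; the gripper's body (75 mm by 190 mm) begins 51 mm behind the grasp point.
Start: joints at [-58.579, 22.042, 0.453, 0, -68.411, -14.817], TCP at [0.179, -0.599, 0.245] pointing down, gripper open.
Joint ranges: [-179.83, 179.83], [-69.29, 118.12], [-61.27, 80.66], [-181.25, 117.63], [-171.15, -9.14], [-177.46, 177.46]. Speed limits (degrees/s): [159.86, 159.86, 180, 180, 180, 180].

## Interface

Orientations are given as a 3x3 rotation matrix whose columns are the frame's x, y, z axes.
In Python, from station import r gives the robot as it stands.
- The arm moves only by the tool apply_moves, never from a script. Its argument "plan" is a list of rows, each an object with "grip": the opening, from 0 (shut) to 1 (fully open); "offset": the shift along the tool's x, y, z in cm, a list of three; "spin": the turn about the tool's z in rad. A call has 1 to 5 rows; each row is the pose to reach, as a shift and turn from the pose commanded when the call began, along the tool's axes at that moment; what a row does not reach only later rows make up. A row lasts 1/10 s, in which the tool goes at most 50 mm and 8.59 degrees, less where a joint would pass 70% of its speed; a pose out of reach is approached as far as the arm can. A call with a gripper value outside its range is refused whole. The fingers move at their own pace and stop on an object; the grip force is fixed at half the most. Time passes only in rows, so rows that repeat a pose let the fingers close. It gives the time, the measured TCP pose, the force, the opening and the grip force at its end, in the units of the state.
- r.sense(): the state, without advancing time (a new reading comes with each control period).
- r.capture(name): name is "scene" or "side" or "wrist"; returns a dict with "img" (400x640x3 uint8, blue, green, red), "depth" (400x640 float32, m along the optical axis (not along the pixel's ray), 0 where there is no reading), "mtx" (3x3 intrinsics, pixels), "R" (3x3) and "t" (3): a world point X has camera coordinates R X + t. Camera axes: x right, y down, z forward; pixel columns grow to the right and rows downward; lengths in m; the calibration is good to about 2 mm. The wrist camera is an equidistant fisheye: a pixel r from the principal point sees the ray r / f radians off the axis. A picture is of the moment at which its call begins.
- r.finish_job(): hands the job in; it is judged then, once.
The state is a dict: "time_s": time; "joints": joint angles; "joint_velocities": joint speeds; "effort": joint torques, N m; "tcp_pos": TCP position; "ee_rot": TCP orientation; "wrist_force": force on the tool from outside, world axes, zero at the start; "moment": the same for the moment, N m; "gripper_width": opening from 0.0 (shut) to 1.0 (fully open); "gripper_force": force on a finger pad.
Only numpy, scipy, OpenCV 4.12 (cv2) and the standard library are available. Lean on these libraries where they do the work, as an engineer would, in place of code of your own. Each camera call takes 0.05 s, during which the arm holds its last target. There are 200 camera calls.

## Working session

There is one attempt and no reset: what is moved stays moved. The work goes in short steps, Python scripts to look and compute and a tool call to move; the robot and the scene stay as the last step left them, time stands still between calls to the robot, and variables do not carry over. Pictures are saved under pics/ and viewed, at most 10 in all, crops included, and the job is handed in when it is done.

Besides the shell and the picture viewer there is one more tool, called by a JSON object that holds its "name" and its "arguments". apply_moves: Moves the arm, as the interface text tells. Its arguments: {"type":"object","properties":{"plan":{"type":"array"}},"required":["plan"]}

```bash
ls; mkdir -p pics
python3 - <<'E'
from station import r
import cv2,numpy as np,pickle
for n in("scene","side"):
    c=r.capture(n); cv2.imwrite(f"pics/{n}0.png",c["img"]); pickle.dump(c,open(f"{n}0.pkl","wb"))
    print(n,c["mtx"],c["R"],c["t"])
s=r.sense();print(s)
E
```

```text
pics
scene [[515.39063354   0.         307.2109285 ]
 [  0.         515.39063354 203.15822036]
 [  0.           0.           1.        ]] [[-0.76582285  0.64265056 -0.02270743]
 [ 0.40584737  0.45563943 -0.79226298]
 [-0.49880184 -0.61594884 -0.60975712]] [ 0.44343945 -0.13835676  1.98694007]
side [[366.09652204   0.         322.17655497]
 [  0.         366.09652204 199.53612108]
 [  0.           0.           1.        ]] [[-0.85475935 -0.51901367 -0.00335543]
 [-0.28076635  0.46780979 -0.83804789]
 [ 0.43652802 -0.71538718 -0.54558636]] [0.42555979 0.24998812 0.68237874]
{'time_s': 0.1, 'joints': array([-5.85794692e+01,  2.20860868e+01,  3.86469490e-01, -2.59417885e-02,
       -6.84098576e+01, -1.48170017e+01]), 'joint_velocities': array([ 0.00825729, -0.12481283,  0.16813439,  0.08722466, -0.04400277,
       -0.00291577]), 'effort': array([-2.59516792e-04, -3.91692281e+01,  1.87936020e+01,  4.23194915e+00,
        1.34273322e-02, -7.81037716e-05]), 'tcp_pos': array([ 0.17847409, -0.59845453,  0.24356237]), 'ee_rot': array([[-9.58352658e-01, -2.85586725e-01, -6.36788180e-04],
       [-2.85587424e-01,  9.58350876e-01,  1.84996501e-03],
       [ 8.19410613e-05,  1.95477758e-03, -9.99998086e-01]]), 'wrist_force': array([ 0.50801814, -0.07641057, -0.01594597]), 'moment': array([0.00767157, 0.00919192, 0.05212772]), 'gripper_force': 0.0, 'gripper_width': 0.999583802517984}
```

View pics/scene0.png

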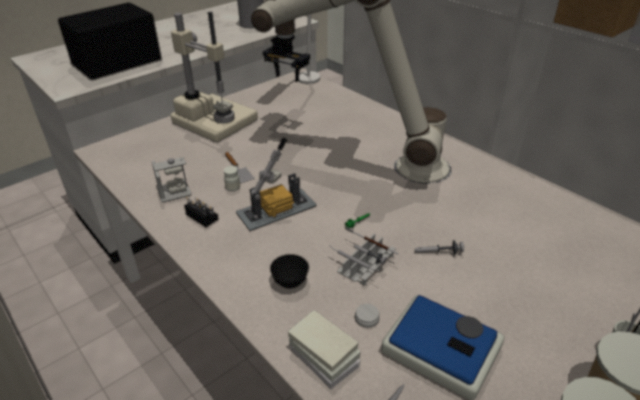

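View pics/side0.png

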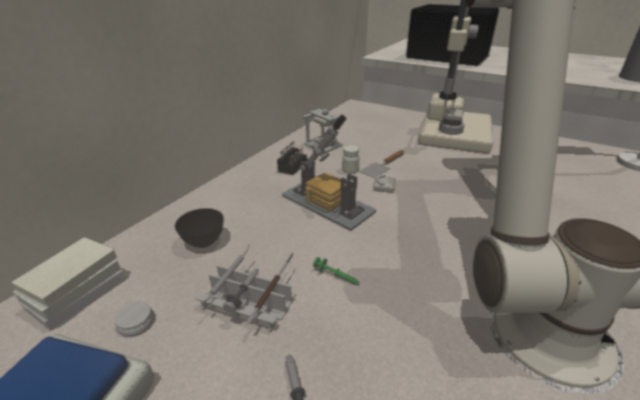

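The scene view shows the clamp at (275,200) with its bridge raised towards (283,142). The rest is at (365,257), with a green pin at (357,220) and a large grey pin at (440,248). The side view shows the same things: clamp (330,190), rest (245,290), green pin (335,270), large pin (292,378). The pin candidates are green (reject), large grey on the bench (reject as too large), and the one in the rest. I'll crop close to check.

Run:
```python
import cv2,numpy as np,pickle
s=cv2.imread("pics/scene0.png");d=cv2.imread("pics/side0.png")
f=lambda im,x,y,w,h:cv2.resize(im[y:y+h,x:x+w],(400,300),interpolation=cv2.INTER_CUBIC)
o=np.vstack([np.hstack([f(s,230,130,100,75+0),f(s,320,205,100,75)]),np.hstack([f(d,270,105,120,90+30)if 0 else f(d,270,110,120,90+30)[:300], f(d,190,240,120,90)])])
cv2.imwrite("pics/crop1.png",o)
```

```text
(no output)
```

View pics/crop1.png

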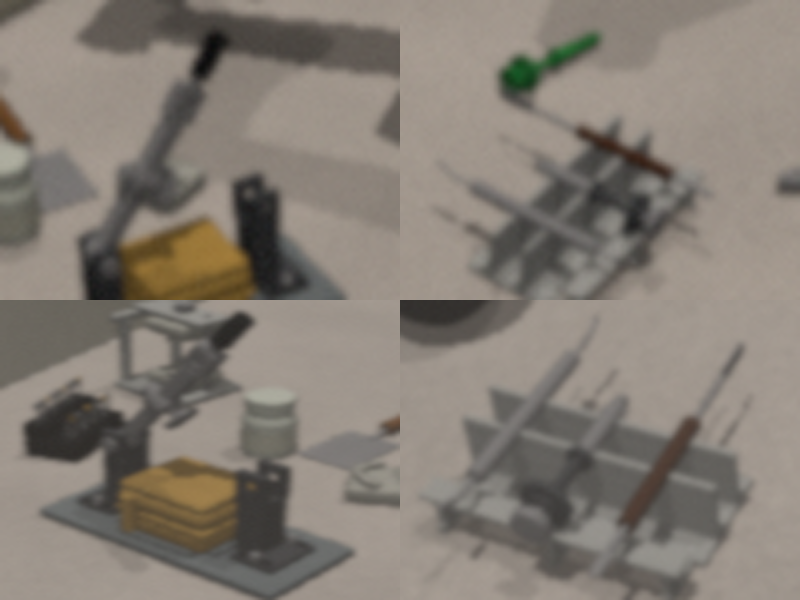

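The close crop confirms it: the plain grey pin with flange and button sits in the middle notch, between the carver and the wooden-handled wax knife. It is smaller than the bench pin. The bridge stands raised about 50–60°, hinge to the left in both views. Next I'll get positions from the depth.

```bash
cat > h.py <<'E'
import cv2,numpy as np,pickle
def cloud(c,fish=False):
    v,u=np.mgrid[0:400,0:640]; m=c["mtx"]; d=c["depth"]
    x=(u-m[0,2])/m[0,0]; y=(v-m[1,2])/m[1,1]
    if fish:
        th=np.hypot(x,y)+1e-9; k=np.where(th<1.3,np.tan(np.minimum(th,1.3))/th,0); x=x*k;y=y*k
    P=np.dstack([x*d,y*d,d])-c["t"]
    P=P@c["R"]; P[d<=0]=np.nan
    return P
E
python3 - <<'E'
from h import *
cs={n:pickle.load(open(n+"0.pkl","rb")) for n in("scene","side")}
Ps={n:cloud(c) for n,c in cs.items()}
def pt(n,u,v):
    p=np.nanmedian(Ps[n][v-1:v+2,u-1:u+2].reshape(-1,3),0);print(n,u,v,p.round(3));return p
print("plate");pt("side",330,190);pt("scene",275,200)
print("rest");pt("side",245,290);pt("scene",365,257)
# clouds
allP=[];
for n in Ps:
    P=Ps[n].reshape(-1,3);I=cs[n]["img"].reshape(-1,3);k=~np.isnan(P[:,0]);allP.append((P[k],I[k]))
# bench height check
for (P,I) in allP:
    k=(P[:,0]>.3)&(P[:,0]<.9)&(abs(P[:,1])<.5)&(abs(P[:,2])<.03);print("bench z",np.median(P[k,2]))
# birdseye by height & colour
S=500;W=800;Hh=600 # 1mm/px?
x0,y0=.25,-.45
col=np.zeros((600,800,3),np.uint8)
c0=pt("side",330,190)[:2];r0=pt("side",245,290)[:2]
def bird(c,n):
    o=np.zeros((300,400,3),np.uint8);zb=np.full((300,400),-9.)
    P=Ps[n].reshape(-1,3);I=cs[n]["img"].reshape(-1,3)
    a=((c[0]+.15-P[:,0])*1000);b=((c[1]+.2-P[:,1])*1000)
    k=(a>=1)&(a<298)&(b>=1)&(b<398)&(P[:,2]>-.01)
    for i in np.where(k)[0][np.argsort(P[k,2])]:
        cv2.circle(o,(int(b[i]),int(a[i])),1,tuple(int(q) for q in I[i]),-1)
    return o
cv2.imwrite("pics/bird.png",np.vstack([np.hstack([bird(c0,n) for n in("scene","side")]),np.hstack([bird(r0,n) for n in("scene","side")])]))
print(c0,r0)
E
```

```text
plate
side 330 190 [ 0.55  -0.128  0.073]
scene 275 200 [ 0.606 -0.134  0.074]
rest
side 245 290 [0.53  0.238 0.043]
scene 365 257 [0.547 0.235 0.039]
bench z -0.00030062647544235315
bench z -0.001202287980673015
side 330 190 [ 0.55  -0.128  0.073]
side 245 290 [0.53  0.238 0.043]
[ 0.55031413 -0.12813581] [0.53029919 0.23845739]
```

View pics/bird.png

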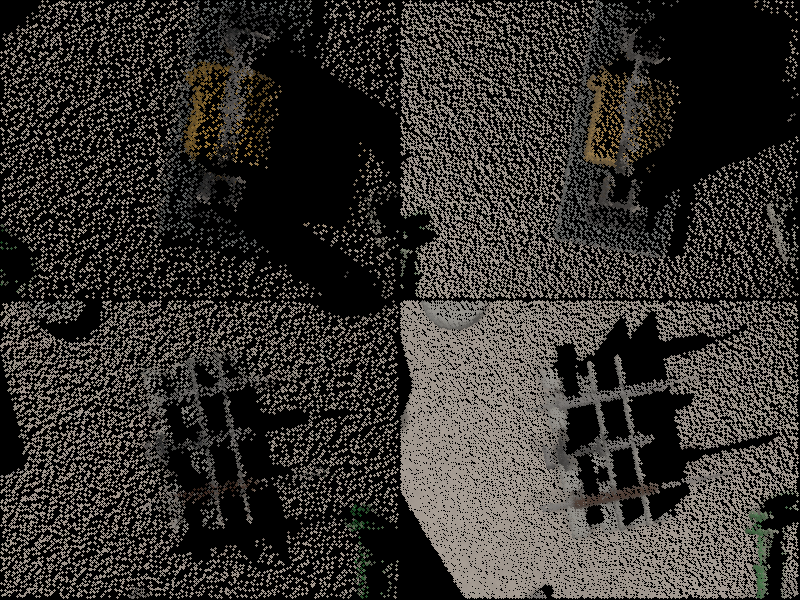

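The bird's-eye view shows the clamp plate running near world x, with the fork nearer the robot and the hinge farther off. The pin lies with its handle at bird (555,455) and its nose towards -y, so it can go in from the +y side with little spin. Next I'll fit the poses.

```bash
cat > fit.py <<'E'
from h import *
from scipy.optimize import minimize
cs={n:pickle.load(open(n+"0.pkl","rb")) for n in("scene","side")}
A=[];I=[];N=[]
for n,b in(("scene",.0003),("side",.0012)):
    P=cloud(cs[n]).reshape(-1,3)+[0,0,b];k=~np.isnan(P[:,0]);A.append(P[k]);I.append(cs[n]["img"].reshape(-1,3)[k]);N.append(np.full(k.sum(),n=="side"))
P=np.vstack(A);I=np.vstack(I).astype(float);N=np.hstack(N)
def loc(P,q): 
    c,s=np.cos(q[2]),np.sin(q[2]);d=P[:,:2]-q[:2];return np.c_[d[:,0]*c+d[:,1]*s,-d[:,0]*s+d[:,1]*c,P[:,2]]
def rectfit(P,lab,hx,hy,q0):
    def f(q):
        L=loc(P,q);sd=np.minimum(hx-abs(L[:,0]),hy-abs(L[:,1]))/.002
        p=1/(1+np.exp(-np.clip(sd,-30,30)));return np.mean((p-lab)**2)
    b=None
    for da in(-.1,0,.1):
        o=minimize(f,np.array(q0)+[0,0,da],method="Nelder-Mead",options=dict(initial_simplex=[np.array(q0)+[0,0,da]+e for e in([0,0,0],[.02,0,0],[0,.02,0],[0,0,.1])],xatol=1e-5,fatol=1e-9,maxiter=2000))
        if b is None or o.fun<b.fun:b=o
    return b.x,b.fun
E
python3 - <<'E'
from fit import *
for src in(None,False,True):
    k=(np.hypot(P[:,0]-.56,P[:,1]+.14)<.19)&(P[:,2]<.016)&(P[:,2]>-.006)
    if src is not None:k&=N==src
    q,f=rectfit(P[k],(P[k,2]>.006)*1.,.13,.058,[.56,-.14,-.2]);print("clamp",src,q.round(4),f)
    k=(np.hypot(P[:,0]-.53,P[:,1]-.24)<.14)&(P[:,2]<.01)&(P[:,2]>-.004)
    if src is not None:k&=N==src
    q2,f=rectfit(P[k],(P[k,2]>.003)*1.,.085,.035,[.53,.24,.2]);print("rest",src,q2.round(4),f)
    if src is None: Q=q;
L=loc(P,Q)
# flask check
k=(abs(P[:,2]-.074)<.003)&(I[:,2]>I[:,0]*1.6)&(abs(L[:,0])<.07)&(abs(L[:,1])<.06);print("flask",np.percentile(L[k],[1,99],axis=0).round(4))
k=(L[:,2]>.106)&(L[:,2]<.120)&(abs(L[:,0]+.074)<.035)&(abs(L[:,1])<.03)
for s in(False,True):
    for sg in(-1,1):
        kk=k&(N==s)&(L[:,1]*sg>.0);print("lug",s,sg,kk.sum(),np.percentile(L[kk],[2,50,98],axis=0).round(4).tolist() if kk.sum()>3 else"")
k=(L[:,2]>.06)&(L[:,2]<.12)&(abs(L[:,0]-.074)<.035)&(abs(L[:,1])<.03);print("hinge",np.percentile(L[k],[2,50,98],axis=0).round(4).tolist())
# bridge
k=(L[:,2]>.125)&(abs(L[:,1])<.03)&(abs(L[:,0])<.16);B=L[k];m=B.mean(0);u,s,v=np.linalg.svd(B-m);print("bridge",m.round(4),v[0].round(3),B[:,2].max(),s, np.degrees(np.arctan2(abs(v[0][2]),abs(v[0][0]))))
E
```

```text
clamp None [ 0.5804 -0.1641 -0.1767] 0.030337943398738534
rest None [0.5381 0.2168 0.1929] 0.03838516178729752
clamp False [ 0.5805 -0.1649 -0.1701] 0.04195581727393032
rest False [0.5374 0.2161 0.1925] 0.11527272749749852
clamp True [ 0.5802 -0.1638 -0.1785] 0.022677032947141483
rest True [0.5381 0.2179 0.2041] 0.010699334381015016
flask [[-0.0448 -0.0326  0.0712]
 [ 0.0461  0.0421  0.0766]]
lug False -1 30 [[-0.0853, -0.0196, 0.1064], [-0.0711, -0.0105, 0.112], [-0.0577, -0.0025, 0.1181]]
lug False 1 27 [[-0.0856, 0.0047, 0.1082], [-0.0719, 0.0174, 0.1131], [-0.0565, 0.024, 0.1187]]
lug True -1 51 [[-0.0881, -0.0172, 0.1066], [-0.077, -0.0091, 0.1125], [-0.0598, -0.0066, 0.1164]]
lug True 1 52 [[-0.089, 0.0096, 0.1074], [-0.076, 0.0171, 0.1133], [-0.061, 0.0205, 0.1157]]
hinge [[0.0406, -0.0197, 0.0613], [0.0679, 0.0134, 0.0866], [0.0886, 0.0267, 0.1178]]
bridge [0.0035 0.0061 0.1967] [ 0.563  0.006 -0.826] 0.27860636263283445 [1.59935853 0.33519363 0.17166572] 55.724940584316016
```

```bash
cat >> h.py <<'E'
CL=np.array([.5802,-.164,-.1775]); HX=.070
def c2w(x,y,z):
    c,s=np.cos(CL[2]),np.sin(CL[2]);return np.array([CL[0]+x*c-y*s,CL[1]+x*s+y*c,z])
def go(s,tgt,yawy=None):
    """offset cm in tool axes, spin, to reach TCP tgt with tool y at world yaw yawy (deg)"""
    R=s["ee_rot"];o=R.T@(np.array(tgt)-s["tcp_pos"])*100
    sp=0 if yawy is None else -np.radians(yawy-np.degrees(np.arctan2(R[1,1],R[0,1])))
    return o.round(2).tolist(),round(float((sp+np.pi)%(2*np.pi)-np.pi),3)
def push(a,s=.20,rho=.0095):
    a=np.radians(a);return c2w(HX-s*np.cos(a)+rho*np.sin(a)+.0095,0,.1+s*np.sin(a)+rho*np.cos(a)+.022)
E
python3 - <<'E'
from station import r
from h import *
from fit import P
k=(P[:,2]>.15)&(P[:,0]>.1)&(P[:,0]<.9)&(abs(P[:,1])<.8)
H,_,_=np.histogram2d(P[k,0],P[k,1],bins=[np.arange(.1,.95,.1),np.arange(-.8,.85,.1)]);print(H.astype(int))
s=r.sense();Y=80-.0
c=np.degrees(CL[2])+90;print(c)
for a in(62,55,45,35,25,15,8,3,0):print(a,push(a).round(4),go(s,push(a),c))
E
```

```text
[[    0    90   684     8     0    61     0  6613 10233  1358     0     0
      0     0     0     0]
 [    0   327   302   247   482   112   103  1070     0     0     0     0
      0     0     0     0]
 [   29     4   109   951     0     0     0     0     0     0     0     0
      0     0     0     0]
 [ 1146   377     0     0     0     0     0     0     0     0     0     0
      0     0     0     0]
 [    0     0     0     0     0     0   624     0     0     0     0     0
      0     0     0     0]
 [    0     0     0     0     0     0   188     0     0     0     0     0
      0     0     0     0]
 [    0     0     0     0     0     0     0     0     0     0     0     0
      0     0     0     0]
 [    0     0     0     0     0     0     0     0     0     0     0     0
      0     0     0     0]]
79.82999913642789
62 [ 0.5743 -0.1629  0.303 ] ([-50.37, 30.45, -5.89], 0.467)
55 [ 0.5532 -0.1592  0.2913] ([-48.46, 31.41, -4.71], 0.467)
45 [ 0.5259 -0.1543  0.2701] ([-45.98, 32.65, -2.6], 0.467)
35 [ 0.5026 -0.1501  0.2445] ([-43.86, 33.72, -0.03], 0.467)
25 [ 0.484  -0.1467  0.2151] ([-42.18, 34.56, 2.91], 0.467)
15 [ 0.4707 -0.1444  0.1829] ([-40.98, 35.16, 6.13], 0.467)
8 [ 0.4648 -0.1433  0.1592] ([-40.44, 35.43, 8.5], 0.467)
3 [ 0.4624 -0.1429  0.142 ] ([-40.22, 35.53, 10.23], 0.467)
0 [ 0.4616 -0.1427  0.1315] ([-40.15, 35.57, 11.27], 0.467)
```

Run:
```python
from h import *
from fit import P,I
for b in((.3,.4,-.55,-.35),(.2,.3,-.6,-.4),(.4,.5,-.8,-.6),(.2,.5,-.4,-.2)):
    k=(P[:,0]>b[0])&(P[:,0]<b[1])&(P[:,1]>b[2])&(P[:,1]<b[3])&(P[:,2]>.03)
    if k.sum():print(b,k.sum(),np.percentile(P[k],[1,50,99],axis=0).round(3).tolist(),I[k].mean(0).round())
```

```text
(0.3, 0.4, -0.55, -0.35) 1060 [[0.301, -0.524, 0.487], [0.34, -0.471, 0.537], [0.383, -0.418, 0.585]] [61. 68. 72.]
(0.2, 0.3, -0.6, -0.4) 549 [[0.2, -0.599, 0.306], [0.277, -0.507, 0.498], [0.299, -0.401, 0.596]] [55. 60. 63.]
(0.4, 0.5, -0.8, -0.6) 2644 [[0.401, -0.794, 0.033], [0.429, -0.714, 0.246], [0.497, -0.689, 0.506]] [84. 92. 96.]
(0.2, 0.5, -0.4, -0.2) 606 [[0.203, -0.399, 0.031], [0.255, -0.346, 0.586], [0.49, -0.26, 0.613]] [65. 72. 74.]
```

{"name": "apply_moves", "arguments": {"plan": [{"grip": 0, "offset": [-4, 2.4, -4], "spin": 0.1}, {"grip": 0, "offset": [-8, 4.8, -6], "spin": 0.2}, {"grip": 0, "offset": [-12, 7.3, -6], "spin": 0.3}, {"grip": 0, "offset": [-16, 9.7, -6], "spin": 0.4}, {"grip": 0, "offset": [-20, 12.1, -6], "spin": 0.467}]}}

```text
time_s: 0.6
tcp_pos: [0.3357, -0.425, 0.3046]
ee_rot: [[-0.984, 0.18, 0.0], [0.18, 0.984, 0.0], [-0.0, 0.0, -1.0]]
wrist_force: [1.1, -1.1, -0.4]
gripper_width: 0.634
gripper_force: 0.0
```

Run:
```python
from station import r
from h import *
print(go(r.sense(),push(63),79.8))
```

```text
([-19.06, 30.08, 0.03], -0.003)
```

{"name": "apply_moves", "arguments": {"plan": [{"grip": 0, "offset": [-2.6, 4.1, 0], "spin": 0}, {"grip": 0, "offset": [-5.2, 8.2, 0], "spin": 0}, {"grip": 0, "offset": [-7.8, 12.3, 0], "spin": 0}, {"grip": 0, "offset": [-10.4, 16.4, 0], "spin": 0}, {"grip": 0, "offset": [-13, 20.5, 0], "spin": 0}]}}

```text
time_s: 1.1
tcp_pos: [0.4998, -0.246, 0.3043]
ee_rot: [[-0.984, 0.176, -0.0], [0.176, 0.984, 0.0], [0.0, 0.0, -1.0]]
wrist_force: [1.0, -0.9, -0.1]
gripper_width: 0.169
gripper_force: 0.0
```

{"name": "apply_moves", "arguments": {"plan": [{"grip": 0, "offset": [-2.0, 3.2, 0], "spin": 0}, {"grip": 0, "offset": [-4, 6.4, 0], "spin": 0}, {"grip": 0, "offset": [-6, 9.6, 0], "spin": 0}, {"grip": 0, "offset": [-6, 9.6, 0], "spin": 0}, {"grip": 0, "offset": [-6, 9.6, 0], "spin": 0}]}}

```text
time_s: 1.6
tcp_pos: [0.5751, -0.1632, 0.3036]
ee_rot: [[-0.985, 0.175, -0.002], [0.175, 0.985, 0.0], [0.002, -0.0, -1.0]]
wrist_force: [-0.3, 0.3, -0.6]
gripper_width: 0.006
gripper_force: 0.0
```

Run:
```python
from station import r
from h import *
s=r.sense();print(s["tcp_pos"],s["gripper_width"])
for a in(63,57,52,46,40,34,28,22,16,10,5,2):print(a,go(s,push(a),79.8))
c=r.capture("wrist");pickle.dump(c,open("w1.pkl","wb"));cv2.imwrite("pics/w1.png",c["img"])
```

```text
[ 0.57505563 -0.16316138  0.3035986 ] 0.005678380841002765
63 ([-0.24, 0.01, -0.09], 0.002)
57 ([1.62, 0.01, 0.87], 0.002)
52 ([3.09, 0.01, 1.82], 0.002)
46 ([4.73, 0.02, 3.12], 0.002)
40 ([6.23, 0.02, 4.59], 0.002)
34 ([7.57, 0.02, 6.2], 0.002)
28 ([8.73, 0.03, 7.95], 0.002)
22 ([9.7, 0.03, 9.81], 0.002)
16 ([10.47, 0.03, 11.75], 0.002)
10 ([11.03, 0.03, 13.77], 0.002)
5 ([11.34, 0.03, 15.49], 0.002)
2 ([11.45, 0.03, 16.53], 0.002)
```

View pics/w1.png

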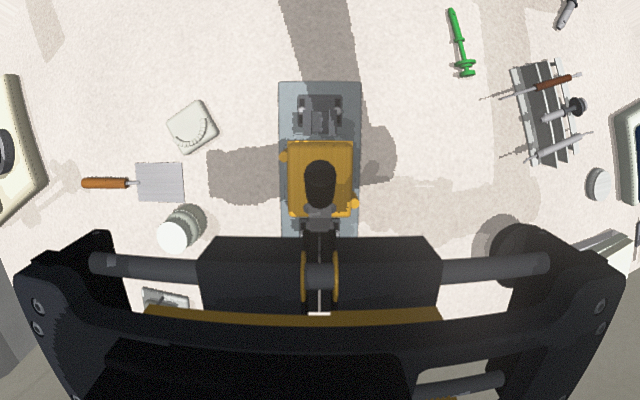

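The wrist view shows the grip at (320,185), in line with the fork at (320,115) and with the closed fingers. I'll start pushing the bridge down along its arc.

{"name": "apply_moves", "arguments": {"plan": [{"grip": 0, "offset": [0.8, 0, 0.4], "spin": 0}, {"grip": 0, "offset": [1.6, 0, 0.9], "spin": 0}, {"grip": 0, "offset": [2.4, 0, 1.35], "spin": 0}, {"grip": 0, "offset": [3.1, 0, 1.8], "spin": 0}, {"grip": 0, "offset": [3.9, 0, 2.45], "spin": 0}]}}

```text
time_s: 2.15
tcp_pos: [0.5358, -0.1573, 0.2803]
ee_rot: [[-0.984, 0.177, 0.001], [0.177, 0.984, -0.0], [-0.001, -0.0, -1.0]]
wrist_force: [0.5, -0.2, 0.4]
gripper_width: 0.001
gripper_force: 0.3
```

{"name": "apply_moves", "arguments": {"plan": [{"grip": 0, "offset": [0.8, 0, 0.7], "spin": 0}, {"grip": 0, "offset": [1.6, 0, 1.4], "spin": 0}, {"grip": 0, "offset": [2.3, 0, 2.1], "spin": 0}, {"grip": 0, "offset": [3.0, 0, 2.9], "spin": 0}, {"grip": 0, "offset": [3.7, 0, 3.75], "spin": 0}]}}

```text
time_s: 2.65
tcp_pos: [0.4995, -0.1505, 0.2421]
ee_rot: [[-0.984, 0.176, 0.0], [0.176, 0.984, -0.0], [-0.0, 0.0, -1.0]]
wrist_force: [-0.3, -0.7, 0.7]
gripper_width: 0.002
gripper_force: 0.2
```

Run:
```python
from station import r
from h import *
s=r.sense();print(s["tcp_pos"],s["wrist_force"])
for a in(34,28,22,16,10,5,2,1,0):print(a,go(s,push(a),79.8))
c=r.capture("side");P=cloud(c).reshape(-1,3)
d=P-np.r_[CL[:2],-.0012];co,si=np.cos(CL[2]),np.sin(CL[2]);L=np.c_[d[:,0]*co+d[:,1]*si,-d[:,0]*si+d[:,1]*co,d[:,2]]
k=(abs(L[:,1])<.012)&(L[:,2]>.122)&(L[:,0]>-.17)&(L[:,0]<.03);B=L[k]
for x in np.arange(-.15,.03,.02):
    q=B[(B[:,0]>x)&(B[:,0]<x+.02)]
    if len(q):print(round(x+.01,3),len(q),q[:,2].min().round(3),np.median(q[:,2]).round(3),q[:,2].max().round(3))
```

```text
[ 0.49953255 -0.1504879   0.24207831] [-0.25087335 -0.67346536  0.72835291]
34 ([-0.08, 0.09, 0.04], 0.001)
28 ([1.09, 0.09, 1.78], 0.001)
22 ([2.06, 0.09, 3.63], 0.001)
16 ([2.84, 0.09, 5.58], 0.001)
10 ([3.41, 0.09, 7.6], 0.001)
5 ([3.72, 0.09, 9.32], 0.001)
2 ([3.83, 0.09, 10.36], 0.001)
1 ([3.86, 0.09, 10.71], 0.001)
0 ([3.88, 0.09, 11.06], 0.001)
-0.14 1 0.487 0.487 0.487
-0.12 628 0.294 0.438 0.522
-0.1 337 0.199 0.263 0.401
-0.08 151 0.18 0.232 0.377
-0.06 85 0.17 0.189 0.377
-0.04 62 0.163 0.176 0.4
-0.02 52 0.126 0.159 0.175
-0.0 68 0.122 0.145 0.163
0.02 40 0.124 0.153 0.161
```

{"name": "apply_moves", "arguments": {"plan": [{"grip": 0, "offset": [0.6, 0, 0.9], "spin": 0}, {"grip": 0, "offset": [1.1, 0, 1.8], "spin": 0}, {"grip": 0, "offset": [1.6, 0, 2.7], "spin": 0}, {"grip": 0, "offset": [2.1, 0, 3.65], "spin": 0}, {"grip": 0, "offset": [2.5, 0, 4.6], "spin": 0}]}}

```text
time_s: 3.2
tcp_pos: [0.4751, -0.146, 0.1957]
ee_rot: [[-0.984, 0.176, -0.0], [0.176, 0.984, 0.0], [0.0, 0.0, -1.0]]
wrist_force: [-0.1, -0.3, 1.0]
gripper_width: 0.007
gripper_force: 0.1
```

{"name": "apply_moves", "arguments": {"plan": [{"grip": 0, "offset": [0.3, 0, 1.0], "spin": 0}, {"grip": 0, "offset": [0.6, 0, 2.0], "spin": 0}, {"grip": 0, "offset": [0.9, 0, 3.0], "spin": 0}, {"grip": 0, "offset": [1.1, 0, 4.0], "spin": 0}, {"grip": 0, "offset": [1.25, 0, 4.9], "spin": 0}]}}

```text
time_s: 3.7
tcp_pos: [0.463, -0.1439, 0.1466]
ee_rot: [[-0.984, 0.176, -0.0], [0.176, 0.984, 0.0], [0.0, -0.0, -1.0]]
wrist_force: [0.7, 0.6, -1.3]
gripper_width: 0.002
gripper_force: 0.1
```

Run:
```python
from station import r
from h import *
s=r.sense();print(s["tcp_pos"],s["wrist_force"])
for a in(5,3,2,1,0):print(a,go(s,push(a),79.8))
```

```text
[ 0.4630026  -0.14386819  0.14660531] [ 0.72620267  0.648531   -1.25772372]
5 ([0.0, 0.09, -0.23], 0.001)
3 ([0.08, 0.09, 0.47], 0.001)
2 ([0.11, 0.09, 0.81], 0.001)
1 ([0.14, 0.09, 1.16], 0.001)
0 ([0.16, 0.09, 1.51], 0.001)
```

{"name": "apply_moves", "arguments": {"plan": [{"grip": 0, "offset": [0.1, 0, 0.3], "spin": 0}, {"grip": 0, "offset": [0.1, 0, 0.6], "spin": 0}, {"grip": 0, "offset": [0.1, 0, 0.9], "spin": 0}, {"grip": 0, "offset": [0.1, 0, 1.1], "spin": 0}, {"grip": 0, "offset": [0.1, 0, 1.3], "spin": 0}]}}

```text
time_s: 4.2
tcp_pos: [0.4624, -0.1437, 0.1347]
ee_rot: [[-0.984, 0.176, 0.0], [0.176, 0.984, -0.0], [-0.0, 0.0, -1.0]]
wrist_force: [-1.4, -0.3, 2.3]
gripper_width: 0.002
gripper_force: 1.1
```

```bash
cat >> h.py <<'E'
def local(c,b=0):
    P=cloud(c).reshape(-1,3);d=P-np.r_[CL[:2],-b];co,si=np.cos(CL[2]),np.sin(CL[2])
    return np.c_[d[:,0]*co+d[:,1]*si,-d[:,0]*si+d[:,1]*co,d[:,2]]
E
python3 - <<'E'
from station import r
from h import *
s=r.sense();print(s["tcp_pos"],s["wrist_force"])
for n in("side","scene"):
    c=r.capture(n);L=local(c,.0012 if n=="side" else .0003)
    B=L[(abs(L[:,1])<.006)&(L[:,2]>.08)&(L[:,2]<.22)]
    for x in(-.04,-.02,.0,.02,.04):
        q=B[abs(B[:,0]-x)<.01]
        if len(q):print(n,x,len(q),np.median(q[:,2]).round(4))
c=r.capture("side")
cv2.imwrite("pics/s2.png",cv2.resize(c["img"][100:240,240:420],None,fx=4,fy=4,interpolation=cv2.INTER_CUBIC))
E
```

```text
[ 0.46242827 -0.14374422  0.13466986] [-1.38528193 -0.30928389  2.25878763]
side -0.04 16 0.1094
side -0.02 19 0.1092
side 0.0 36 0.1144
side 0.02 12 0.1088
side 0.04 17 0.1082
scene -0.04 14 0.1083
scene -0.02 14 0.1073
scene 0.0 20 0.1157
scene 0.02 14 0.1084
scene 0.04 16 0.1051
```

View pics/s2.png

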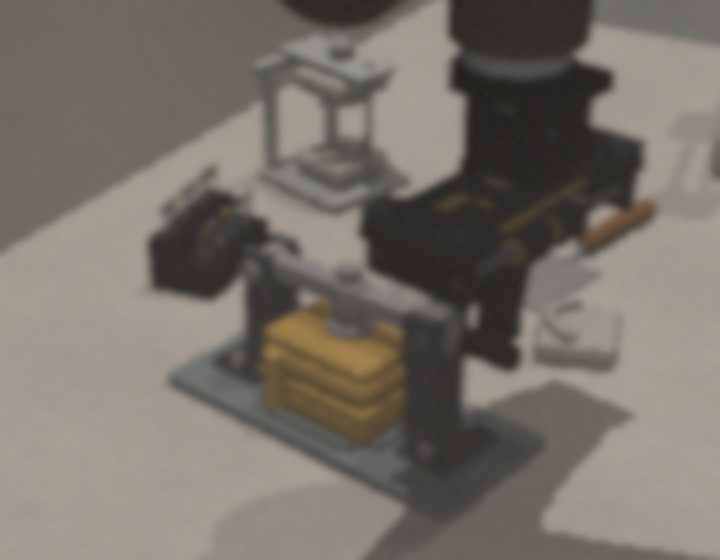

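The side view shows the bridge nearly level in the fork, with the closed fingers on the grip. Now I'll press it fully home.

{"name": "apply_moves", "arguments": {"plan": [{"grip": 0, "offset": [0, 0, 0.1], "spin": 0}, {"grip": 0, "offset": [0, 0, 0.2], "spin": 0}, {"grip": 0, "offset": [0, 0, 0.25], "spin": 0}, {"grip": 0, "offset": [0, 0, 0.3], "spin": 0}, {"grip": 0, "offset": [0, 0, 0.3], "spin": 0}]}}

```text
time_s: 4.85
tcp_pos: [0.4623, -0.1437, 0.1324]
ee_rot: [[-0.984, 0.176, 0.0], [0.176, 0.984, -0.0], [-0.0, -0.0, -1.0]]
wrist_force: [-1.9, 1.0, 5.9]
gripper_width: 0.007
gripper_force: 3.3
```

{"name": "apply_moves", "arguments": {"plan": [{"grip": 0, "offset": [0, 0, 0.1], "spin": 0}, {"grip": 0, "offset": [0, 0, 0.15], "spin": 0}, {"grip": 0, "offset": [0, 0, 0.2], "spin": 0}, {"grip": 0, "offset": [0, 0, 0.2], "spin": 0}, {"grip": 0, "offset": [0, 0, 0.2], "spin": 0}]}}

```text
time_s: 5.35
tcp_pos: [0.4623, -0.1437, 0.1311]
ee_rot: [[-0.984, 0.176, 0.0], [0.176, 0.984, -0.0], [-0.001, -0.0, -1.0]]
wrist_force: [-3.5, 2.8, 11.3]
gripper_width: 0.006
gripper_force: 5.7
```

The bridge is fully down. I'll lift off and look at the fork with the wrist camera on the way.

{"name": "apply_moves", "arguments": {"plan": [{"grip": 0, "offset": [0, 0, -2], "spin": 0}, {"grip": 0, "offset": [-2, 0, -6], "spin": 0}, {"grip": 0.4, "offset": [-5, 0, -9], "spin": 0}, {"grip": 0.4, "offset": [-8, 0, -10], "spin": 0}, {"grip": 0.4, "offset": [-8, 0, -10], "spin": 0}]}}

```text
time_s: 5.85
tcp_pos: [0.545, -0.1583, 0.2311]
ee_rot: [[-0.984, 0.176, 0.006], [0.176, 0.984, -0.001], [-0.006, 0.0, -1.0]]
wrist_force: [-1.1, 0.5, -0.8]
gripper_width: 0.193
gripper_force: 0.0
```

Run:
```python
from station import r
from h import *
s=r.sense();print(s["tcp_pos"])
c=r.capture("wrist");pickle.dump(c,open("w2.pkl","wb"));print(c["mtx"],c["R"],c["t"])
cv2.imwrite("pics/w2.png",c["img"])
cv2.imwrite("pics/w2c.png",cv2.resize(c["img"][20:220,240:400],(640,800))[:600])
P=cloud(c,True);print(np.nanmedian(P[50:150:10,250:400:10].reshape(-1,3),0))
# project nominal fork points
def proj(X):
    p=c["R"]@X+c["t"];th=np.arctan2(np.hypot(p[0],p[1]),p[2]);f=th/np.hypot(p[0],p[1])*c["mtx"][0,0];return (p[0]*f+c["mtx"][0,2]).round(1),(p[1]*f+c["mtx"][1,2]).round(1)
for n,X in dict(plateA=(-.13,.058,.012),plateB=(-.13,-.058,.012),plateC=(.13,.058,.012),lugtop_near=(-.088,.018,.115),lug2=(-.060,.018,.115),lug3=(-.088,-.018,.115),flask=(-.048,.042,.074),flask2=(-.048,-.042,.074)).items():print(n,proj(c2w(*X)))
```

```text
[ 0.54495648 -0.15834383  0.23111914]
[[309.70691629   0.         318.8632029 ]
 [  0.         309.70691629 199.20508723]
 [  0.           0.           1.        ]] [[ 0.17636948  0.98432237  0.00180987]
 [ 0.94596512 -0.1700044   0.2761313 ]
 [ 0.2721099  -0.04698906 -0.96111822]] [ 0.05909075 -0.57419691  0.22073625]
[ 4.53745563e-01 -1.41154705e-01  4.00328562e-04]
plateA (np.float64(369.4), np.float64(95.5))
plateB (np.float64(268.4), np.float64(95.4))
plateC (np.float64(360.9), np.float64(294.1))
lugtop_near (np.float64(341.0), np.float64(138.2))
lug2 (np.float64(340.5), np.float64(171.4))
lug3 (np.float64(297.3), np.float64(138.2))
flask (np.float64(361.7), np.float64(175.6))
flask2 (np.float64(276.3), np.float64(175.6))
```

View pics/w2c.png

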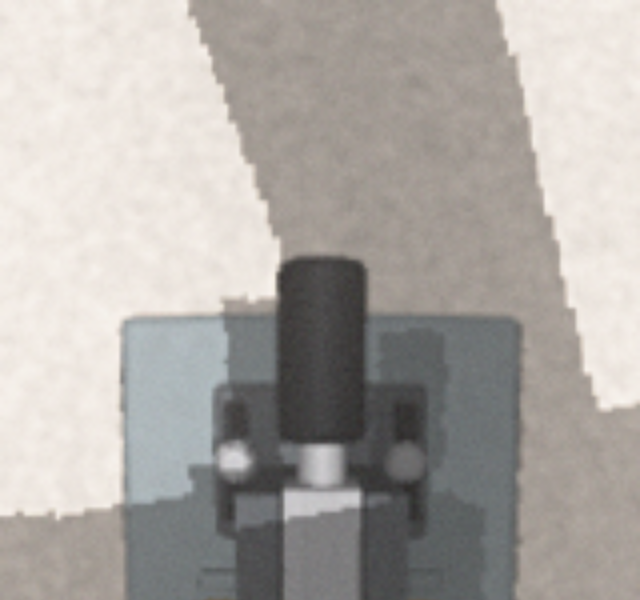

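The wrist crop shows the bridge level in the fork: grip end at crop (322,258), lug tops starting at crop y≈490, and plate corners at (123,318) and (520,318). I'll measure the lug edges in world coordinates from the depth images of all three cameras.

Run:
```python
from station import r
from h import *
c=r.capture("wrist");s=r.sense();print(s["tcp_pos"])
def loc(P):
    d=P-np.r_[CL[:2],0];co,si=np.cos(CL[2]),np.sin(CL[2]);return np.stack([d[...,0]*co+d[...,1]*si,-d[...,0]*si+d[...,1]*co,d[...,2]],-1)
def edge(L,m,ax,lo):  # robust edge
    return np.percentile(L[m][:,ax],[1,3,50,97,99]).round(4)
old=pickle.load(open("w2.pkl","rb"))
D={"wrist":loc(cloud(c,True)).reshape(-1,3),"w2":loc(cloud(old,True)).reshape(-1,3)}
for n,b in(("side",.0012),("scene",.0003)):
    q=r.capture(n);D[n]=local(q,b)
for n,L in D.items():
    near=(abs(L[:,0])<.2)&(abs(L[:,1])<.1)
    bz=np.nanmedian(L[near&(abs(L[:,2])<.006)][:,2])
    m=near&(L[:,2]>.110)&(L[:,2]<.119)&(abs(L[:,0]+.074)<.03)&(abs(L[:,1])>.0095)&(abs(L[:,1])<.02)
    print(n,"bench",bz.round(4),"lug x",m.sum(),edge(L,m,0,0),"lug y",edge(L,m,1,0),"z",np.median(L[m][:,2]).round(4))
    m=near&(L[:,2]>.008)&(L[:,2]<.016);print("   plate x",edge(L,m,0,0),"y",edge(L,m,1,0))
    m=near&(L[:,2]>.085)&(L[:,2]<.115)&(L[:,0]<-.095)&(abs(L[:,1])<.012);print("   grip x",m.sum(),edge(L,m,0,0),"y",edge(L,m,1,0),"zmax",np.percentile(L[m][:,2],95).round(4))
```

```text
[ 0.5406944  -0.15772597  0.22856923]
wrist bench -0.0002 lug x 661 [-0.0836 -0.0833 -0.0706 -0.0569 -0.0561] lug y [-0.0168 -0.0167  0.0107  0.0182  0.0184] z 0.1147
   plate x [-0.1252 -0.1236 -0.0792  0.0366  0.1188] y [-0.0564 -0.0555 -0.0123  0.0574  0.0584]
   grip x 986 [-0.1331 -0.1322 -0.1145 -0.0961 -0.0953] y [-0.0085 -0.0077  0.0008  0.0092  0.0093] zmax 0.1119
w2 bench -0.0002 lug x 669 [-0.084  -0.0832 -0.0704 -0.0566 -0.0559] lug y [-0.0169 -0.0168  0.0107  0.0182  0.0184] z 0.1147
   plate x [-0.1251 -0.1238 -0.0798  0.0329  0.0517] y [-0.0565 -0.0554 -0.0136  0.0573  0.0584]
   grip x 967 [-0.1327 -0.1319 -0.1146 -0.0961 -0.0952] y [-0.0086 -0.0077  0.0007  0.0092  0.0092] zmax 0.1119
side bench 0.0 lug x 53 [-0.0889 -0.088  -0.0755 -0.0593 -0.0588] lug y [-0.019  -0.0171  0.0131  0.0195  0.0195] z 0.1143
   plate x [-0.1307 -0.1297 -0.0669  0.1258  0.1949] y [-0.0563 -0.0522  0.0386  0.0589  0.0596]
   grip x 116 [-0.1389 -0.1387 -0.1219 -0.1003 -0.0961] y [-0.0051 -0.0038  0.0067  0.0108  0.0111] zmax 0.1121
scene bench -0.0001 lug x 29 [-0.0852 -0.0848 -0.0753 -0.0495 -0.0462] lug y [-0.0188 -0.017   0.0119  0.0183  0.0186] z 0.1136
   plate x [-0.1248 -0.1225  0.0493  0.1305  0.1322] y [-0.0559 -0.0493  0.0374  0.0606  0.063 ]
   grip x 53 [-0.1335 -0.1328 -0.1154 -0.097  -0.0962] y [-0.0075 -0.0055  0.006   0.0115  0.0116] zmax 0.1134
```

{"name": "apply_moves", "arguments": {"plan": [{"grip": 0.42, "offset": [0.2, 4.5, 0], "spin": -0.07}, {"grip": 0.42, "offset": [0.4, 9, 0], "spin": -0.15}, {"grip": 0.42, "offset": [0.6, 13.5, 0.2], "spin": -0.22}, {"grip": 0.42, "offset": [0.8, 18, 0.4], "spin": -0.3}, {"grip": 0.42, "offset": [1, 22.5, 0.6], "spin": -0.375}]}}

```text
time_s: 6.55
tcp_pos: [0.5696, 0.0668, 0.2231]
ee_rot: [[-0.98, -0.2, -0.001], [-0.2, 0.98, -0.0], [0.001, -0.0, -1.0]]
wrist_force: [1.4, -0.8, -0.2]
gripper_width: 0.421
gripper_force: 0.0
```

Run:
```python
from station import r
from h import *
s=r.sense();print(s["tcp_pos"],go(s,[.60,.25,.21],101.3))
```

```text
[0.56957597 0.06683887 0.22308396] ([-6.64, 17.34, 1.3], 0.004)
```

{"name": "apply_moves", "arguments": {"plan": [{"grip": 0.42, "offset": [-1.7, 4.4, 0.3], "spin": 0}, {"grip": 0.42, "offset": [-3.4, 8.8, 0.6], "spin": 0}, {"grip": 0.42, "offset": [-5, 13.2, 1], "spin": 0}, {"grip": 0.42, "offset": [-6.6, 17, 1.3], "spin": 0}, {"grip": 0.42, "offset": [-6.6, 17, 1.3], "spin": 0}]}}

```text
time_s: 7.05
tcp_pos: [0.6014, 0.2491, 0.2085]
ee_rot: [[-0.98, -0.201, -0.002], [-0.201, 0.98, -0.001], [0.002, -0.0, -1.0]]
wrist_force: [-0.2, -1.2, -0.1]
gripper_width: 0.422
gripper_force: 0.0
```

Run:
```python
from station import r
from h import *
s=r.sense();print(s["tcp_pos"])
c=r.capture("wrist");pickle.dump(c,open("w3.pkl","wb"))
cv2.imwrite("pics/w3c.png",cv2.resize(c["img"][60:210,220:420],(800,600),interpolation=cv2.INTER_CUBIC))
```

```text
[0.60135824 0.24912743 0.20845253]
```

View pics/w3c.png

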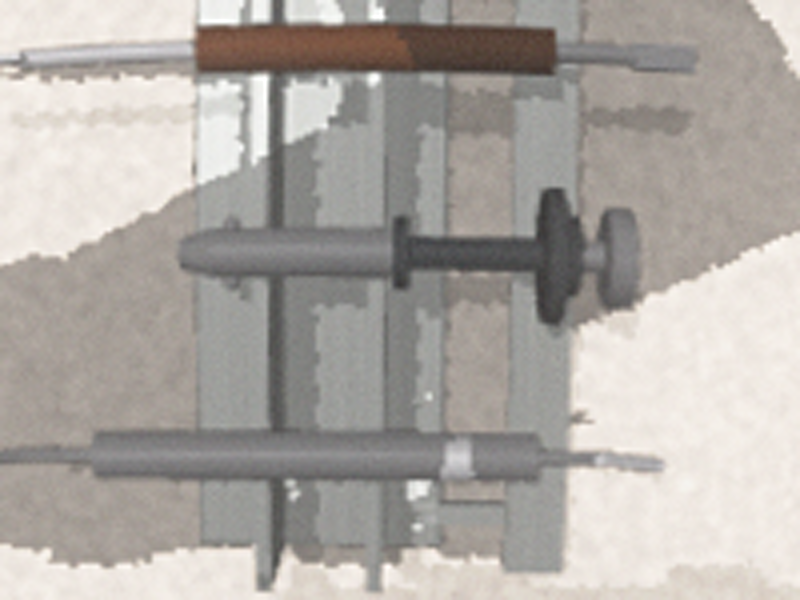

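The pin lies level in the middle notch. In the crop its tip is at (180,253), seat face (394,252), flange (537–583,256) and button face (640,258). I'll project these onto the z = 48 mm plane.

```bash
cat >> h.py <<'E'
def ray(c,u,v,z):
    m=c["mtx"];x=(u-m[0,2])/m[0,0];y=(v-m[1,2])/m[1,1];th=np.hypot(x,y)+1e-12
    d=np.array([x/th*np.sin(th),y/th*np.sin(th),np.cos(th)]);d=c["R"].T@d;o=-c["R"].T@c["t"]
    return o+d*(z-o[2])/d[2]
E
python3 - <<'E'
from station import r
from h import *
c=pickle.load(open("w3.pkl","rb"));s=r.sense()
f=lambda x,y,z=.048:ray(c,x/4+220,y/4+60,z)
tip,seat,fl,bt=f(180,253),f(394,252),f(537,256),f(640,258)
d=(tip-bt);L=np.linalg.norm(d);d/=L
print("len",L,"(109.5) yaw",np.degrees(np.arctan2(d[1],d[0])),"seat-tip",np.linalg.norm(seat-tip),"(51.5) flange-seat",np.linalg.norm(fl-seat))
for p,x in((tip,.0515),(seat,0),(fl,-.036),(bt,-.058)):print((p-d*x).round(4))
P=cloud(c,True).reshape(-1,3);q=P-seat;a=q@d;b=q@np.array([-d[1],d[0],0]);m=(a>.012)&(a<.028)&(abs(b)<.005);print("shank top z",np.percentile(P[m,2],[50,95]),"b",np.median(b[(a>-.03)&(a<-.01)&(abs(b)<.008)&(P[:,2]>.045)]))
m=(a>-.041)&(a<-.036)&(abs(b)<.004);print("flange top",np.percentile(P[m,2],[50,95]))
E
```

```text
len 0.1117983416876091 (109.5) yaw -78.91526594781229 seat-tip 0.051909989921004665 (51.5) flange-seat 0.03451780009345127
[0.5384 0.2353 0.048 ]
[0.5383 0.2357 0.048 ]
[0.5389 0.2343 0.048 ]
[0.5379 0.2376 0.048 ]
shank top z [0.05289313 0.05467932] b -0.0002652186870065662
flange top [0.06397024 0.0651535 ]
```

Run:
```python
from station import r
from h import *
s=r.sense();print(go(s,[.5294,.2811,.0755],101.1),s["tcp_pos"])
```

```text
([6.29, 4.79, 13.35], 0.007) [0.60095084 0.24688697 0.20884497]
```

{"name": "apply_moves", "arguments": {"plan": [{"grip": 0.42, "offset": [2.5, 2, 2], "spin": 0.007}, {"grip": 0.42, "offset": [5, 4, 4], "spin": 0.007}, {"grip": 0.42, "offset": [6.29, 4.79, 6.5], "spin": 0.007}, {"grip": 0.42, "offset": [6.29, 4.79, 8.5], "spin": 0.007}, {"grip": 0.42, "offset": [6.29, 4.79, 8.5], "spin": 0.007}]}}

```text
time_s: 7.6
tcp_pos: [0.5284, 0.2771, 0.1229]
ee_rot: [[-0.982, -0.189, -0.006], [-0.189, 0.982, -0.004], [0.007, -0.003, -1.0]]
wrist_force: [-0.3, -0.7, -0.7]
gripper_width: 0.422
gripper_force: 0.0
```

Run:
```python
from station import r
from h import *
s=r.sense();print(go(s,[.5294,.2811,.0755],101.1),s["tcp_pos"])
```

```text
([-0.2, 0.39, 4.74], -0.004) [0.5284112  0.27707164 0.12291324]
```

{"name": "apply_moves", "arguments": {"plan": [{"grip": 0.42, "offset": [0, 0, 1], "spin": 0}, {"grip": 0.42, "offset": [0, 0, 2], "spin": 0}, {"grip": 0.42, "offset": [0, 0, 2.5], "spin": 0}, {"grip": 0.42, "offset": [0, 0, 2.5], "spin": 0}, {"grip": 0.42, "offset": [0, 0, 2.5], "spin": 0}]}}

```text
time_s: 8.1
tcp_pos: [0.5314, 0.2796, 0.1007]
ee_rot: [[-0.982, -0.189, 0.0], [-0.189, 0.982, 0.0], [-0.0, -0.0, -1.0]]
wrist_force: [0.0, 0.3, 0.3]
gripper_width: 0.421
gripper_force: 0.0
```

Run:
```python
from station import r
from h import *
s=r.sense();print(go(s,[.5294,.2811,.0755],101.1),s["tcp_pos"])
```

```text
([0.17, 0.18, 2.52], -0.003) [0.53136715 0.27962609 0.10070689]
```

{"name": "apply_moves", "arguments": {"plan": [{"grip": 0.42, "offset": [0.15, 0.18, 0.7], "spin": 0}, {"grip": 0.42, "offset": [0.17, 0.18, 1.5], "spin": 0}, {"grip": 0.42, "offset": [0.17, 0.18, 2.2], "spin": 0}, {"grip": 0.42, "offset": [0.17, 0.18, 2.5], "spin": 0}, {"grip": 0.42, "offset": [0.17, 0.18, 2.5], "spin": 0}]}}

```text
time_s: 8.6
tcp_pos: [0.5288, 0.2809, 0.0748]
ee_rot: [[-0.982, -0.19, -0.001], [-0.19, 0.982, -0.001], [0.001, -0.001, -1.0]]
wrist_force: [-0.2, 0.0, 0.5]
gripper_width: 0.42
gripper_force: 0.0
```

Run:
```python
from station import r
from h import *
s=r.sense();print(go(s,[.5294,.2811,.0755],101.1),s["tcp_pos"],s["wrist_force"])
```

```text
([-0.06, 0.0, -0.07], -0.003) [0.5288218  0.28093803 0.0748446 ] [-0.20248849  0.02720114  0.49910524]
```

Well placed and no contact. Now I'll close the fingers.

{"name": "apply_moves", "arguments": {"plan": [{"grip": 0.36, "offset": [0, 0, -0.05], "spin": 0}, {"grip": 0.3, "offset": [0, 0, -0.05], "spin": 0}, {"grip": 0.24, "offset": [0, 0, -0.05], "spin": 0}, {"grip": 0.18, "offset": [0, 0, -0.05], "spin": 0}, {"grip": 0.1, "offset": [0, 0, -0.05], "spin": 0}]}}

```text
time_s: 9.1
tcp_pos: [0.5291, 0.2811, 0.0763]
ee_rot: [[-0.982, -0.19, 0.0], [-0.19, 0.982, 0.0], [-0.0, 0.0, -1.0]]
wrist_force: [-0.2, -0.5, 0.8]
gripper_width: 0.188
gripper_force: 30.0
```

{"name": "apply_moves", "arguments": {"plan": [{"grip": 0.0, "offset": [0, 0, 0], "spin": 0}, {"grip": 0.0, "offset": [0, 0, 0], "spin": 0}, {"grip": 0, "offset": [0, 0, 0], "spin": 0}]}}

```text
time_s: 9.4
tcp_pos: [0.5291, 0.2811, 0.0762]
ee_rot: [[-0.982, -0.19, 0.0], [-0.19, 0.982, -0.0], [-0.0, -0.0, -1.0]]
wrist_force: [-0.1, -0.3, 2.0]
gripper_width: 0.184
gripper_force: 30.0
```

Gripped, with a 16 mm opening, so the button is in. Next is a straight lift.

{"name": "apply_moves", "arguments": {"plan": [{"grip": 0, "offset": [0, 0, -0.5], "spin": 0}, {"grip": 0, "offset": [0, 0, -1.5], "spin": 0}, {"grip": 0, "offset": [0, 0, -4], "spin": 0}, {"grip": 0, "offset": [0, 0, -8], "spin": 0}, {"grip": 0, "offset": [0, 0, -12], "spin": 0}]}}

```text
time_s: 9.9
tcp_pos: [0.5287, 0.2809, 0.1976]
ee_rot: [[-0.982, -0.19, -0.001], [-0.19, 0.982, -0.001], [0.001, -0.0, -1.0]]
wrist_force: [1.2, 1.0, -0.9]
gripper_width: 0.19
gripper_force: 30.0
```

{"name": "apply_moves", "arguments": {"plan": [{"grip": 0, "offset": [0, 0, -1], "spin": 0}, {"grip": 0, "offset": [0, 0, -1], "spin": 0}, {"grip": 0, "offset": [0, 0, -1], "spin": 0}]}}

```text
time_s: 10.2
tcp_pos: [0.5282, 0.2808, 0.2052]
ee_rot: [[-0.982, -0.189, -0.002], [-0.189, 0.982, -0.0], [0.002, -0.0, -1.0]]
wrist_force: [-0.4, -0.1, -1.8]
gripper_width: 0.187
gripper_force: 30.0
```

Run:
```python
from station import r
from h import *
s=r.sense();print(s["tcp_pos"],s["gripper_width"],s["wrist_force"])
c=r.capture("wrist");pickle.dump(c,open("w4.pkl","wb"))
d=r.capture("side");pickle.dump(d,open("s4.pkl","wb"))
p=d["R"]@s["tcp_pos"]+d["t"];u,v=(d["mtx"]@p/p[2])[:2];print(u,v)
u,v=int(u),int(v);x0=min(max(u-50,0),540);y0=min(max(v-30,0),325);print(x0,y0)
A=cv2.resize(c["img"][150:300,220:420],(400,300),interpolation=cv2.INTER_CUBIC)
B=cv2.resize(d["img"][y0:y0+75,x0:x0+100],(400,300),interpolation=cv2.INTER_CUBIC)
cv2.imwrite("pics/w4c.png",np.hstack([A,B]))
```

```text
[0.52822633 0.28075317 0.20515017] 0.1867104024283238 [-0.37462068 -0.05589054 -1.82296825]
217.04879420207874 236.80109601724203
167 206
```

View pics/w4c.png

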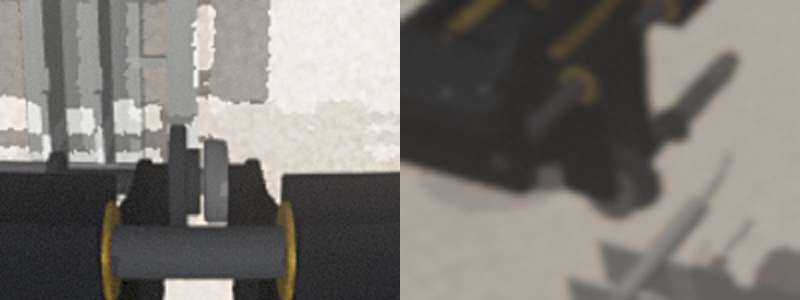

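The pin is held between the fingers, with the flange at left-crop (180,170) and the button at (215,180). The side crop shows the nose sticking out at (735,60). I'll fit its pose in the hand from the side depth.

```bash
cat > pinfit.py <<'E'
from h import *
def pinfit(d,s,b=.0012):
    P=cloud(d).reshape(-1,3)+[0,0,b];R=s["ee_rot"];T=(P-s["tcp_pos"])@R  # tool coords
    # nose is along -y tool; pin axis expected at tool z .0275
    for lo,hi in((-.096,-.046),):
        m=(T[:,1]>lo)&(T[:,1]<hi)&(abs(T[:,0])<.012)&(T[:,2]>.012)&(T[:,2]<.045)
        Q=T[m];print("n",m.sum())
        for y in np.arange(lo,hi,.0085):
            q=Q[(Q[:,1]>y)&(Q[:,1]<=y+.0085)]
            if len(q):print((y+.004).round(4),len(q),"x",np.percentile(q[:,0],[5,50,95]).round(4),"z",np.percentile(q[:,2],[5,50,95]).round(4))
        print("tip y",Q[:,1].min() if len(Q) else None)
E
python3 - <<'E'
from pinfit import *
from station import r
s=r.sense();pinfit(pickle.load(open("s4.pkl","rb")),s)
d=r.capture("scene");print("scene");pinfit(d,r.sense(),.0003)
print(go(s,c2w(-.071,.12,.20),79.8))
E
```

```text
n 123
-0.092 10 x [0.0032 0.006  0.0081] z [0.0228 0.0246 0.0274]
-0.0835 21 x [0.0014 0.007  0.0093] z [0.0208 0.0233 0.0287]
-0.075 24 x [0.0001 0.0062 0.0089] z [0.0217 0.0236 0.0284]
-0.0665 21 x [0.0016 0.0072 0.0089] z [0.0219 0.0234 0.0303]
-0.058 23 x [0.002  0.007  0.0094] z [0.0214 0.0224 0.0286]
-0.0495 24 x [0.0012 0.007  0.0094] z [0.022  0.0232 0.028 ]
tip y -0.09506925705575713
scene
n 64
-0.092 8 x [-0.0026 -0.0007  0.0035] z [0.0225 0.0264 0.0323]
-0.0835 11 x [-0.006  -0.0017  0.0035] z [0.0209 0.0245 0.0281]
-0.075 10 x [-0.0048 -0.0014  0.0025] z [0.022  0.026  0.0288]
-0.0665 12 x [-0.0048 -0.0021  0.0045] z [0.0173 0.0247 0.0298]
-0.058 13 x [-0.0069 -0.0028  0.0019] z [0.0189 0.0249 0.0299]
-0.0495 10 x [-0.0064 -0.001   0.003 ] z [0.022  0.0247 0.0289]
tip y -0.09497691269061961
([5.61, -30.88, 0.48], 0.369)
```

{"name": "apply_moves", "arguments": {"plan": [{"grip": 0, "offset": [0.8, -4.4, 0], "spin": 0.07}, {"grip": 0, "offset": [1.6, -8.8, 0], "spin": 0.15}, {"grip": 0, "offset": [2.4, -13.2, 0], "spin": 0.22}, {"grip": 0, "offset": [3.2, -17.6, 0], "spin": 0.3}, {"grip": 0, "offset": [4, -22, 0], "spin": 0.369}]}}

```text
time_s: 10.85
tcp_pos: [0.5307, 0.0557, 0.2049]
ee_rot: [[-0.984, 0.18, -0.002], [0.18, 0.984, -0.001], [0.002, -0.001, -1.0]]
wrist_force: [0.0, -0.2, -0.5]
gripper_width: 0.187
gripper_force: 30.0
```

Run:
```python
from station import r
from h import *
s=r.sense();print(s["tcp_pos"],s["gripper_width"],go(s,c2w(-.070,.127,.1278),79.8))
```

```text
[0.53073266 0.05572508 0.20486198] 0.1866913105215943 ([-1.79, -8.04, 7.71], -0.003)
```

{"name": "apply_moves", "arguments": {"plan": [{"grip": 0, "offset": [-0.7, -2.5, 1.5], "spin": 0}, {"grip": 0, "offset": [-1.5, -5, 3.5], "spin": 0}, {"grip": 0, "offset": [-1.8, -6.5, 5.5], "spin": 0}, {"grip": 0, "offset": [-1.8, -6.8, 7.0], "spin": 0}, {"grip": 0, "offset": [-1.8, -6.8, 7.5], "spin": 0}]}}

```text
time_s: 11.35
tcp_pos: [0.5353, -0.0137, 0.1282]
ee_rot: [[-0.984, 0.179, -0.006], [0.179, 0.984, -0.001], [0.006, -0.002, -1.0]]
wrist_force: [0.1, 0.3, -0.2]
gripper_width: 0.186
gripper_force: 30.0
```

{"name": "apply_moves", "arguments": {"plan": [{"grip": 0, "offset": [0, 0, 0], "spin": 0}, {"grip": 0, "offset": [0, 0, 0], "spin": 0}]}}

```text
time_s: 11.55
tcp_pos: [0.5376, -0.0121, 0.1314]
ee_rot: [[-0.984, 0.176, 0.001], [0.176, 0.984, -0.0], [-0.001, -0.0, -1.0]]
wrist_force: [0.1, -0.4, 0.0]
gripper_width: 0.191
gripper_force: 30.0
```

Run:
```python
from station import r
from h import *
from pinfit import pinfit
s=r.sense();print(s["tcp_pos"],s["gripper_width"],s["wrist_force"],go(s,c2w(-.070,.127,.1278),79.83))
d=r.capture("side");pinfit(d,s);L=local(d,.0012)
m=(L[:,2]>.108)&(L[:,2]<.119)&(abs(L[:,0]+.074)<.03)&(abs(abs(L[:,1])-.0145)<.006);print("lug",np.percentile(L[m],[2,50,98],axis=0).round(4))
w=r.capture("wrist");d=r.capture("side")
A=cv2.resize(w["img"][100:250,150:350],(400,300),interpolation=cv2.INTER_CUBIC)
x0,y0=305,150
B=cv2.resize(d["img"][y0:y0+60,x0:x0+80],(400,300),interpolation=cv2.INTER_CUBIC)
cv2.imwrite("pics/w5.png",np.hstack([A,B]))
```

```text
[ 0.53762587 -0.01213242  0.13138521] 0.19085457304905953 [ 0.08273895 -0.35320734  0.02053883] ([0.13, -1.5, 0.36], 0.0)
n 68
-0.092 7 x [0.0052 0.0065 0.0095] z [0.0229 0.025  0.0292]
-0.0835 12 x [0.0031 0.008  0.0097] z [0.0215 0.0239 0.0301]
-0.075 13 x [0.002  0.0077 0.01  ] z [0.0214 0.0239 0.0306]
-0.0665 13 x [0.0031 0.0082 0.01  ] z [0.0219 0.0237 0.0301]
-0.058 12 x [0.0022 0.0084 0.0092] z [0.0219 0.0234 0.0307]
-0.0495 11 x [0.0019 0.0087 0.0114] z [0.0221 0.0236 0.027 ]
tip y -0.09593785004876135
lug [[-0.0888 -0.0162  0.1086]
 [-0.0776  0.0134  0.1141]
 [-0.0605  0.0197  0.1163]]
```

View pics/w5.png

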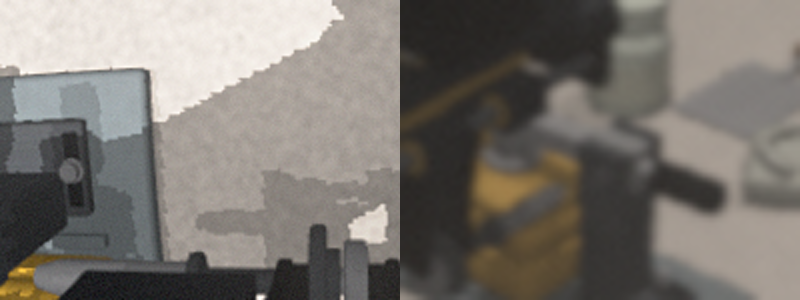

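The wrist half shows the plate with the pin's shank at left (60,275). The side half shows the fork lugs at right (620,170), with the nose hidden behind the gripper. Comparing pin and lugs in the same camera gives about +1.7 mm in tool x. I'll line up and approach.

{"name": "apply_moves", "arguments": {"plan": [{"grip": 0, "offset": [0.17, 0, 0.2], "spin": 0}, {"grip": 0, "offset": [0.17, 0, 0.37], "spin": 0}, {"grip": 0, "offset": [0.17, -1, 0.37], "spin": 0}, {"grip": 0, "offset": [0.17, -1.8, 0.37], "spin": 0}, {"grip": 0, "offset": [0.17, -2.0, 0.37], "spin": 0}]}}

```text
time_s: 12.2
tcp_pos: [0.5315, -0.0331, 0.1273]
ee_rot: [[-0.984, 0.178, -0.0], [0.178, 0.984, -0.0], [0.0, -0.0, -1.0]]
wrist_force: [-0.1, 0.4, -1.2]
gripper_width: 0.184
gripper_force: 30.0
```

{"name": "apply_moves", "arguments": {"plan": [{"grip": 0, "offset": [0, -0.1, 0], "spin": 0}, {"grip": 0, "offset": [0, -0.3, 0], "spin": 0}, {"grip": 0, "offset": [0, -0.5, 0], "spin": 0}, {"grip": 0, "offset": [0, -0.7, 0], "spin": 0}, {"grip": 0, "offset": [0, -0.8, 0], "spin": 0}]}}

```text
time_s: 12.7
tcp_pos: [0.5305, -0.04, 0.1273]
ee_rot: [[-0.984, 0.177, 0.0], [0.177, 0.984, 0.0], [-0.0, 0.0, -1.0]]
wrist_force: [-0.0, 0.6, -0.8]
gripper_width: 0.189
gripper_force: 30.0
```

```bash
cat >> h.py <<'E'
def lc(p):
    d=p[:2]-CL[:2];co,si=np.cos(CL[2]),np.sin(CL[2]);return np.array([d[0]*co+d[1]*si,-d[0]*si+d[1]*co,p[2]])
def st(s):print("t",s["time_s"],"loc mm",(lc(s["tcp_pos"])*1000).round(1),"tip y",((lc(s["tcp_pos"])[1]-.0955)*1000).round(1),"F tool",(s["ee_rot"].T@s["wrist_force"]).round(1),"M",(s["ee_rot"].T@s["moment"]).round(2),s["gripper_width"].round(3))
E
python3 - <<'E'
from station import r
from h import *
st(r.sense())
E
```

```text
Traceback (most recent call last):
  File "h.py", line 29, in st
    def st(s):print("t",s["time_s"],"loc mm",(lc(s["tcp_pos"])*1000).round(1),"tip y",((lc(s["tcp_pos"])[1]-.0955)*1000).round(1),"F tool",(s["ee_rot"].T@s["wrist_force"]).round(1),"M",(s["ee_rot"].T@s["moment"]).round(2),s["gripper_width"].round(3))
                                                                                                                                                                                                                              ^^^^^^^^^^^^^^^^^^^^^^^^
AttributeError: 'float' object has no attribute 'round'
```

{"name": "apply_moves", "arguments": {"plan": [{"grip": 0, "offset": [0, -0.1, 0], "spin": 0}, {"grip": 0, "offset": [0, -0.2, 0], "spin": 0}, {"grip": 0, "offset": [0, -0.3, 0], "spin": 0}, {"grip": 0, "offset": [0, -0.4, 0], "spin": 0}, {"grip": 0, "offset": [0, -0.4, 0], "spin": 0}]}}

```text
time_s: 13.2
tcp_pos: [0.5298, -0.0439, 0.1274]
ee_rot: [[-0.984, 0.177, 0.0], [0.177, 0.984, 0.0], [-0.0, 0.0, -1.0]]
wrist_force: [0.1, 0.4, -0.9]
gripper_width: 0.184
gripper_force: 30.0
```

```bash
sed -i 's/,s\["gripper_width"\].round(3)/,round(s["gripper_width"],3)/' h.py
cat > st.py <<'E'
from station import r
from h import *
st(r.sense())
E
python3 st.py
```

```text
t 13.2 loc mm [-70.8 109.3 127.4] tip y 13.8 F tool [-0.   0.4  0.9] M [-0.02 -0.03 -0.01] 0.184
```

The tip is inside the lug with no force, so I'll ease further in.

{"name": "apply_moves", "arguments": {"plan": [{"grip": 0, "offset": [0, -0.1, 0], "spin": 0}, {"grip": 0, "offset": [0, -0.2, 0], "spin": 0}, {"grip": 0, "offset": [0, -0.3, 0], "spin": 0}, {"grip": 0, "offset": [0, -0.35, 0], "spin": 0}, {"grip": 0, "offset": [0, -0.35, 0], "spin": 0}]}}

```text
time_s: 13.7
tcp_pos: [0.5293, -0.0473, 0.1274]
ee_rot: [[-0.984, 0.177, 0.0], [0.177, 0.984, -0.0], [-0.0, 0.0, -1.0]]
wrist_force: [1.1, -0.2, -0.7]
gripper_width: 0.188
gripper_force: 30.0
```

```bash
python3 st.py
```

```text
t 13.7 loc mm [-70.7 105.9 127.4] tip y 10.4 F tool [-1.1 -0.   0.7] M [ 0.01 -0.08 -0.08] 0.188
```

{"name": "apply_moves", "arguments": {"plan": [{"grip": 0, "offset": [-0.02, -0.05, 0], "spin": 0}, {"grip": 0, "offset": [-0.02, -0.1, 0], "spin": 0}, {"grip": 0, "offset": [-0.02, -0.15, 0], "spin": 0}, {"grip": 0, "offset": [-0.02, -0.15, 0], "spin": 0}]}}

```text
time_s: 14.1
tcp_pos: [0.5291, -0.0488, 0.1274]
ee_rot: [[-0.984, 0.177, 0.0], [0.177, 0.984, -0.0], [-0.0, -0.0, -1.0]]
wrist_force: [0.7, -0.4, -0.6]
gripper_width: 0.188
gripper_force: 30.0
```

```bash
python3 st.py
```

```text
t 14.1 loc mm [-70.6 104.4 127.4] tip y 8.9 F tool [-0.7 -0.3  0.6] M [ 0.01 -0.13 -0.02] 0.188
```

{"name": "apply_moves", "arguments": {"plan": [{"grip": 0, "offset": [-0.03, -0.1, 0], "spin": 0}, {"grip": 0, "offset": [-0.03, -0.2, 0], "spin": 0}, {"grip": 0, "offset": [-0.03, -0.3, 0], "spin": 0}, {"grip": 0, "offset": [-0.03, -0.3, 0], "spin": 0}]}}

```text
time_s: 14.5
tcp_pos: [0.5288, -0.0519, 0.1273]
ee_rot: [[-0.984, 0.177, -0.0], [0.177, 0.984, -0.0], [0.0, -0.0, -1.0]]
wrist_force: [-0.3, -0.0, 0.3]
gripper_width: 0.186
gripper_force: 30.0
```

```bash
python3 st.py
```

```text
t 14.5 loc mm [-70.4 101.3 127.3] tip y 5.8 F tool [ 0.3 -0.1 -0.3] M [ 0.05 -0.08 -0.04] 0.186
```

{"name": "apply_moves", "arguments": {"plan": [{"grip": 0, "offset": [0, -0.1, 0], "spin": 0}, {"grip": 0, "offset": [0, -0.2, 0], "spin": 0}, {"grip": 0, "offset": [0, -0.3, 0], "spin": 0}, {"grip": 0, "offset": [0, -0.4, 0], "spin": 0}, {"grip": 0, "offset": [0, -0.4, 0], "spin": 0}]}}

```text
time_s: 15.0
tcp_pos: [0.5284, -0.0557, 0.1276]
ee_rot: [[-0.984, 0.177, 0.001], [0.177, 0.984, 0.0], [-0.001, 0.0, -1.0]]
wrist_force: [0.2, 0.4, 0.3]
gripper_width: 0.185
gripper_force: 30.0
```

```bash
python3 st.py
```

```text
t 15.0 loc mm [-70.1  97.5 127.6] tip y 2.0 F tool [-0.1  0.5 -0.3] M [-0.18 -0.01 -0.05] 0.185
```

{"name": "apply_moves", "arguments": {"plan": [{"grip": 0, "offset": [0, -0.1, 0], "spin": 0}, {"grip": 0, "offset": [0, -0.2, 0], "spin": 0}, {"grip": 0, "offset": [0, -0.3, 0], "spin": 0}, {"grip": 0, "offset": [0, -0.4, 0], "spin": 0}, {"grip": 0, "offset": [0, -0.5, 0], "spin": 0}]}}

```text
time_s: 15.5
tcp_pos: [0.5276, -0.0604, 0.1275]
ee_rot: [[-0.984, 0.177, 0.001], [0.177, 0.984, 0.0], [-0.001, 0.0, -1.0]]
wrist_force: [0.7, 3.7, 1.4]
gripper_width: 0.184
gripper_force: 30.1
```

```bash
python3 st.py
```

```text
t 15.5 loc mm [-70.1  92.6 127.5] tip y -2.9 F tool [ 0.   3.8 -1.4] M [-1.15 -0.04 -0.01] 0.184
```

{"name": "apply_moves", "arguments": {"plan": [{"grip": 0, "offset": [0, -0.1, 0], "spin": 0}, {"grip": 0, "offset": [0, -0.2, 0], "spin": 0}, {"grip": 0, "offset": [0, -0.3, 0], "spin": 0}, {"grip": 0, "offset": [0, -0.4, 0], "spin": 0}, {"grip": 0, "offset": [0, -0.4, 0], "spin": 0}]}}

```text
time_s: 16.0
tcp_pos: [0.5266, -0.0647, 0.1275]
ee_rot: [[-0.984, 0.177, 0.0], [0.177, 0.984, -0.0], [-0.0, -0.0, -1.0]]
wrist_force: [0.5, 2.7, 2.2]
gripper_width: 0.188
gripper_force: 30.1
```

```bash
python3 st.py
```

```text
t 16.0 loc mm [-70.2  88.3 127.5] tip y -7.2 F tool [-0.   2.7 -2.2] M [-0.9  -0.2  -0.11] 0.188
```

{"name": "apply_moves", "arguments": {"plan": [{"grip": 0, "offset": [0, -0.1, 0], "spin": 0}, {"grip": 0, "offset": [0, -0.2, 0], "spin": 0}, {"grip": 0, "offset": [0, -0.3, 0], "spin": 0}, {"grip": 0, "offset": [0, -0.4, 0], "spin": 0}, {"grip": 0, "offset": [0, -0.4, 0], "spin": 0}]}}

```text
time_s: 16.5
tcp_pos: [0.5259, -0.0687, 0.1274]
ee_rot: [[-0.984, 0.177, 0.0], [0.177, 0.984, -0.0], [-0.0, -0.0, -1.0]]
wrist_force: [1.1, 2.6, 1.7]
gripper_width: 0.187
gripper_force: 30.1
```

```bash
python3 st.py
```

```text
t 16.5 loc mm [-70.3  84.2 127.4] tip y -11.3 F tool [-0.6  2.7 -1.7] M [-0.74 -0.26 -0.03] 0.187
```

{"name": "apply_moves", "arguments": {"plan": [{"grip": 0, "offset": [-0.01, -0.1, 0], "spin": 0}, {"grip": 0, "offset": [-0.02, -0.25, 0], "spin": 0}, {"grip": 0, "offset": [-0.02, -0.4, 0], "spin": 0}, {"grip": 0, "offset": [-0.02, -0.5, 0], "spin": 0}, {"grip": 0, "offset": [-0.02, -0.6, 0], "spin": 0}]}}

```text
time_s: 17.0
tcp_pos: [0.5252, -0.0742, 0.1275]
ee_rot: [[-0.984, 0.177, 0.001], [0.177, 0.984, 0.001], [-0.001, 0.001, -1.0]]
wrist_force: [1.0, 5.4, 2.7]
gripper_width: 0.186
gripper_force: 30.1
```

```bash
python3 st.py
```

```text
t 17.0 loc mm [-70.   78.7 127.5] tip y -16.8 F tool [-0.   5.5 -2.7] M [-1.53 -0.11  0.07] 0.186
```

{"name": "apply_moves", "arguments": {"plan": [{"grip": 0, "offset": [0, -0.1, -0.01], "spin": 0}, {"grip": 0, "offset": [0, -0.2, -0.02], "spin": 0}, {"grip": 0, "offset": [0, -0.3, -0.02], "spin": 0}, {"grip": 0, "offset": [0, -0.4, -0.02], "spin": 0}, {"grip": 0, "offset": [0, -0.5, -0.02], "spin": 0}]}}

```text
time_s: 17.5
tcp_pos: [0.5244, -0.0788, 0.1276]
ee_rot: [[-0.984, 0.177, 0.001], [0.177, 0.984, 0.001], [-0.001, 0.001, -1.0]]
wrist_force: [0.6, 5.6, 3.1]
gripper_width: 0.186
gripper_force: 30.1
```

```bash
python3 st.py
```

```text
t 17.5 loc mm [-70.   74.  127.6] tip y -21.5 F tool [ 0.4  5.6 -3.1] M [-1.84 -0.03 -0.02] 0.186
```

{"name": "apply_moves", "arguments": {"plan": [{"grip": 0, "offset": [0, -0.15, 0], "spin": 0}, {"grip": 0, "offset": [0, -0.3, 0], "spin": 0}, {"grip": 0, "offset": [0, -0.45, 0], "spin": 0}, {"grip": 0, "offset": [0, -0.6, 0], "spin": 0}, {"grip": 0, "offset": [0, -0.7, 0], "spin": 0}]}}

```text
time_s: 18.0
tcp_pos: [0.5232, -0.0857, 0.1277]
ee_rot: [[-0.984, 0.177, 0.001], [0.177, 0.984, 0.001], [-0.001, 0.001, -1.0]]
wrist_force: [1.6, 7.7, 3.0]
gripper_width: 0.188
gripper_force: 30.1
```

```bash
python3 st.py
```

```text
t 18.0 loc mm [-69.9  67.  127.7] tip y -28.5 F tool [-0.3  7.8 -3. ] M [-1.91  0.03 -0.02] 0.188
```

{"name": "apply_moves", "arguments": {"plan": [{"grip": 0, "offset": [0, -0.1, 0], "spin": 0}, {"grip": 0, "offset": [0, -0.15, 0], "spin": 0}, {"grip": 0, "offset": [0, -0.2, 0], "spin": 0}, {"grip": 0, "offset": [0, -0.25, 0], "spin": 0}, {"grip": 0, "offset": [0, -0.3, 0], "spin": 0}]}}

```text
time_s: 18.5
tcp_pos: [0.5227, -0.0886, 0.1278]
ee_rot: [[-0.984, 0.177, 0.001], [0.177, 0.984, 0.001], [-0.001, 0.001, -1.0]]
wrist_force: [0.7, 6.2, 3.3]
gripper_width: 0.185
gripper_force: 30.1
```

```bash
python3 st.py
```

```text
t 18.5 loc mm [-69.9  64.1 127.8] tip y -31.4 F tool [ 0.4  6.2 -3.3] M [-1.95  0.01  0.  ] 0.185
```

{"name": "apply_moves", "arguments": {"plan": [{"grip": 0, "offset": [0, -0.05, 0], "spin": 0}, {"grip": 0, "offset": [0, -0.1, 0], "spin": 0}, {"grip": 0, "offset": [0, -0.15, 0], "spin": 0}, {"grip": 0, "offset": [0, -0.15, 0], "spin": 0}]}}

```text
time_s: 18.9
tcp_pos: [0.5225, -0.0899, 0.1278]
ee_rot: [[-0.984, 0.178, 0.001], [0.178, 0.984, 0.001], [-0.001, 0.001, -1.0]]
wrist_force: [1.3, 7.7, 3.6]
gripper_width: 0.186
gripper_force: 30.1
```

{"name": "apply_moves", "arguments": {"plan": [{"grip": 0, "offset": [0, -0.05, 0], "spin": 0}, {"grip": 0, "offset": [0, -0.1, 0], "spin": 0}, {"grip": 0, "offset": [0, -0.1, 0], "spin": 0}]}}

```text
time_s: 19.2
tcp_pos: [0.5225, -0.0901, 0.1279]
ee_rot: [[-0.984, 0.178, 0.002], [0.178, 0.984, 0.002], [-0.002, 0.003, -1.0]]
wrist_force: [1.0, 10.9, 3.9]
gripper_width: 0.187
gripper_force: 30.1
```

{"name": "apply_moves", "arguments": {"plan": [{"grip": 0, "offset": [0, -0.05, 0], "spin": 0}, {"grip": 0, "offset": [0, -0.1, 0], "spin": 0}, {"grip": 0, "offset": [0, -0.1, 0], "spin": 0}]}}

```text
time_s: 19.5
tcp_pos: [0.5226, -0.0903, 0.128]
ee_rot: [[-0.984, 0.178, 0.003], [0.178, 0.984, 0.004], [-0.002, 0.004, -1.0]]
wrist_force: [0.9, 14.1, 4.8]
gripper_width: 0.189
gripper_force: 30.1
```

The collar is seated: force rises with no more travel, and y agrees with the expected seat. I'll release the button.

{"name": "apply_moves", "arguments": {"plan": [{"grip": 0.24, "offset": [0, 0.05, 0], "spin": 0}, {"grip": 0.3, "offset": [0, 0.1, 0], "spin": 0}, {"grip": 0.36, "offset": [0, 0.1, 0], "spin": 0}, {"grip": 0.4, "offset": [0, 0.1, 0], "spin": 0}, {"grip": 0.4, "offset": [0, 0.1, 0], "spin": 0}]}}

```text
time_s: 20.0
tcp_pos: [0.5205, -0.0923, 0.1269]
ee_rot: [[-0.984, 0.178, -0.003], [0.178, 0.984, -0.001], [0.003, -0.001, -1.0]]
wrist_force: [0.1, -0.1, 0.3]
gripper_width: 0.382
gripper_force: 0.3
```

```bash
python3 st.py
python3 - <<'E'
from station import r
from h import *
c=r.capture("wrist");s=r.sense()
P=cloud(c,True).reshape(-1,3);d=P-np.r_[CL[:2],0];co,si=np.cos(CL[2]),np.sin(CL[2]);L=np.c_[d[:,0]*co+d[:,1]*si,-d[:,0]*si+d[:,1]*co,d[:,2]]
m=(abs(L[:,0]+.07)<.018)&(L[:,1]>.02)&(L[:,1]<.1)&(L[:,2]>.09)&(L[:,2]<.122)
h,e=np.histogram(L[m,1],np.arange(.02,.1,.002));print([(round(a*1000),int(b),round(1000*np.percentile(L[m&(L[:,1]>=a)&(L[:,1]<a+.002)][:,2],95))) for a,b in zip(e,h) if b])
E
```

```text
t 20.0 loc mm [-71.4  60.  126.9] tip y -35.5 F tool [-0.1 -0.1 -0.3] M [-0.05 -0.02 -0.03] 0.382
[(20, 36, 108), (22, 140, 109), (24, 46, 105), (26, 41, 105), (28, 35, 105), (30, 13, 104), (34, 32, 121), (36, 47, 121), (38, 56, 120), (40, 48, 121), (42, 131, 120), (44, 48, 105), (46, 44, 105), (48, 47, 104), (50, 50, 105), (52, 44, 104), (54, 116, 117), (56, 177, 117), (58, 170, 117), (60, 102, 110), (62, 114, 110), (64, 42, 105), (66, 56, 105), (68, 104, 112), (70, 138, 113), (72, 126, 113), (74, 141, 113), (76, 124, 120), (78, 46, 121), (80, 55, 121), (82, 44, 120), (84, 43, 121), (86, 2, 122)]
```

The button has sprung out: flange at 54–60 mm and button face at about 76 mm, so the seat is at about 18.5 mm. I'll back off and lift clear.

{"name": "apply_moves", "arguments": {"plan": [{"grip": 0.44, "offset": [0, 0.2, 0], "spin": 0}, {"grip": 0.46, "offset": [0, 0.3, 0], "spin": 0}, {"grip": 0.46, "offset": [0, 0.3, 0], "spin": 0}, {"grip": 0.46, "offset": [0, 0.3, -1], "spin": 0}, {"grip": 0.46, "offset": [0, 0.3, -3], "spin": 0}]}}

```text
time_s: 20.55
tcp_pos: [0.5214, -0.0888, 0.157]
ee_rot: [[-0.984, 0.177, -0.004], [0.177, 0.984, -0.0], [0.004, -0.001, -1.0]]
wrist_force: [0.2, 0.1, 0.0]
gripper_width: 0.459
gripper_force: 0.0
```

{"name": "apply_moves", "arguments": {"plan": [{"grip": 0.46, "offset": [-2, 2, -3], "spin": 0}, {"grip": 0.46, "offset": [-5, 5, -6], "spin": 0}, {"grip": 0.46, "offset": [-7, 6, -8], "spin": 0}, {"grip": 0.46, "offset": [-7, 6, -8], "spin": 0}, {"grip": 0.46, "offset": [-7, 6, -8], "spin": 0}]}}

```text
time_s: 21.05
tcp_pos: [0.6016, -0.0419, 0.2377]
ee_rot: [[-0.984, 0.177, -0.0], [0.177, 0.984, 0.001], [0.0, 0.0, -1.0]]
wrist_force: [-0.2, -0.5, -0.3]
gripper_width: 0.461
gripper_force: 0.0
```

```bash
python3 st.py
python3 - <<'E'
from station import r
from h import *
c=r.capture("wrist")
P=cloud(c,True).reshape(-1,3);d=P-np.r_[CL[:2],0];co,si=np.cos(CL[2]),np.sin(CL[2]);L=np.c_[d[:,0]*co+d[:,1]*si,-d[:,0]*si+d[:,1]*co,d[:,2]]
m=(abs(L[:,0]+.07)<.02)&(L[:,1]>-.05)&(L[:,1]<.1)&(L[:,2]>.085)&(L[:,2]<.122)
h,e=np.histogram(L[m,1],np.arange(-.05,.1,.002));print([(round(a*1000),int(b),round(1000*np.percentile(L[m&(L[:,1]>=a)&(L[:,1]<a+.002)][:,2],95)),(1000*np.percentile(L[m&(L[:,1]>=a)&(L[:,1]<a+.002)][:,0],[3,97])).round().astype(int).tolist()) for a,b in zip(e,h) if b])
for x in(-.12,-.04,-.02,.02,.04):
    q=L[(abs(L[:,0]-x)<.008)&(abs(L[:,1])<.006)&(L[:,2]>.08)];print(x,len(q),np.percentile(q[:,2],90).round(4) if len(q) else "")
E
```

```text
t 21.05 loc mm [ -0.5 124.  237.7] tip y 28.5 F tool [ 0.1 -0.5  0.3] M [0.09 0.01 0.03] 0.461
[(-34, 4, 104, [-73, -69]), (-32, 9, 104, [-73, -67]), (-30, 15, 106, [-74, -66]), (-28, 16, 106, [-74, -65]), (-26, 15, 106, [-75, -64]), (-24, 15, 107, [-74, -65]), (-22, 2, 107, [-73, -71]), (-18, 37, 116, [-83, -58]), (-16, 55, 116, [-83, -57]), (-14, 52, 116, [-83, -57]), (-12, 55, 116, [-83, -57]), (-10, 95, 116, [-83, -57]), (-8, 56, 115, [-83, -52]), (-6, 80, 114, [-84, -51]), (-4, 68, 114, [-85, -52]), (-2, 82, 114, [-89, -52]), (0, 79, 113, [-89, -51]), (2, 88, 114, [-89, -52]), (4, 98, 114, [-89, -51]), (6, 89, 114, [-85, -51]), (8, 61, 114, [-83, -50]), (10, 67, 116, [-83, -57]), (12, 57, 116, [-83, -58]), (14, 60, 116, [-83, -58]), (16, 71, 116, [-83, -57]), (18, 231, 115, [-84, -56]), (20, 39, 110, [-78, -62]), (22, 82, 109, [-77, -62]), (24, 13, 104, [-73, -67]), (26, 15, 105, [-73, -66]), (28, 20, 105, [-74, -66]), (30, 19, 105, [-74, -66]), (32, 16, 105, [-73, -66]), (34, 21, 105, [-73, -66]), (36, 17, 105, [-73, -66]), (38, 19, 105, [-73, -66]), (40, 20, 104, [-73, -66]), (42, 19, 105, [-73, -67]), (44, 16, 104, [-73, -66]), (46, 18, 105, [-74, -66]), (48, 20, 105, [-74, -66]), (50, 16, 105, [-73, -67]), (54, 30, 117, [-85, -55]), (56, 79, 117, [-85, -55]), (58, 145, 117, [-85, -55]), (60, 86, 113, [-84, -56]), (62, 80, 110, [-78, -61]), (64, 33, 107, [-78, -66]), (66, 19, 105, [-74, -66]), (68, 5, 107, [-77, -69]), (70, 47, 113, [-81, -59]), (72, 67, 113, [-82, -58]), (74, 64, 113, [-82, -59]), (76, 107, 112, [-81, -60])]
-0.12 187 0.1109
-0.04 188 0.1094
-0.02 187 0.1092
0.02 134 0.1102
0.04 65 0.1087
```

The pin is seated and level: collar against the lug at about 19 mm, tip at about -33 mm. The button face is at about 77 mm, so it is out and the pin is locked. Handing in.

```bash
python3 -c "
from station import r
print(r.finish_job())"
```

```text
the job is handed in; nothing more can be done
None
```

The job is handed in at about 21 s: the bridge is down, the pin's collar is seated on the fork and its button is out, so the pin is locked. I did no separate check that the other things on the bench stayed in place.

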